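# Set up for waxing: fold out the drying rack, load it with bridge bars, open the wax tin

### The job

Get this batch of zither bridge bars ready for waxing: swing both folded rests of the drying rack down and out until each clicks fully home, then lay every dark bar that is on the plywood board level and centred across the two rests, each in a bay of its own between the pegs. Only when the bars are up, lever the snug lid off the wax tin with the tin opener and lay the lid flat on the emptied plywood board, and put the opener away lying flat in the wooden tool tray. Leave the other tools and things on the bench where they are.

Things in the scene. Friction and masses are not known exactly. Their poses are not given: they have to be found in the camera images.
- rack_mid (a point): Folding drying rack, fixed: wooden foot and two uprights, 110 mm apart, a rest hinged on each. Point midway between the rests when out, 100 mm from the hinge pins, level with the bearing faces (124 mm above the bench). x: from the free ends to the hinges, y along the pins (rest a at -55 mm, b at +55 mm), z up. Pegs 8 mm thick, 14 mm high at x = +82.5, +27.5, -27.5 mm on each rest part three bays, centred at x = +55, 0, -55 mm.
- rest_a (a joint): Rest a: swinging rest of the drying rack. 0 = folded straight up, 1.571 = fully out: level, on its stop, pointing to the rack's -x. It stays where left over most of the swing; a sprung catch resists from about 1.08 rad (4 to 5 N near the free end), has its crest at 1.36 rad and beyond that pulls the rest home to 1.571 and holds it. Turns about the rack's y axis.
- rest_b (a joint): Rest b: swinging rest of the drying rack. 0 = folded straight up, 1.571 = fully out: level, on its stop, pointing to the rack's -x. It stays where left over most of the swing; a sprung catch resists from about 1.08 rad (4 to 5 N near the free end), has its crest at 1.36 rad and beyond that pulls the rest home to 1.571 and holds it. Turns about the rack's y axis.
- rest_a_hinge (a point): Rest a: hinge pin centre, 115 mm above the bench. Axes turn with the rest: z along it to its free end, y along the pin, +x to its bearing face. The rest is a pale wooden bar 16 mm wide (y), 18 mm deep (x), 195 mm long from the pin; the bearing face carries three pegs and, at the free end, a stop block 10 mm long, 14 mm high.
- rest_b_hinge (a point): Rest b: hinge pin centre, 115 mm above the bench. Axes turn with the rest: z along it to its free end, y along the pin, +x to its bearing face. The rest is a pale wooden bar 16 mm wide (y), 18 mm deep (x), 195 mm long from the pin; the bearing face carries three pegs and, at the free end, a stop block 10 mm long, 14 mm high.
- rest_a_tip (a point): Rest a: middle of the rest's section, 168 mm from its hinge pin, 27 mm short of the free end: a good place to pinch it across its 16 mm width. When folded up this point is about 283 mm above the bench. Axes as at the hinge.
- rest_b_tip (a point): Rest b: middle of the rest's section, 168 mm from its hinge pin, 27 mm short of the free end: a good place to pinch it across its 16 mm width. When folded up this point is about 283 mm above the bench. Axes as at the hinge.
- strip_board: Flat plywood board 230 (x) x 270 (y) mm, 12 mm thick, fixed; origin at the centre of its underside. The bars lie on it at the start, along its x, 70 mm apart.
- bar1_center (a point): Centre of a dark rosewood bridge bar, 200 (x) x 22 (y) x 16 (z) mm, 50 to 105 g, lying flat; z is the short upright side, so its centre is 8 mm above what it lies on. Two or three of the four bars are present.
- bar2_center (a point): Centre of a dark rosewood bridge bar, 200 (x) x 22 (y) x 16 (z) mm, 50 to 105 g, lying flat; z is the short upright side, so its centre is 8 mm above what it lies on. Two or three of the four bars are present.
- bar3_center (a point): Centre of a dark rosewood bridge bar, 200 (x) x 22 (y) x 16 (z) mm, 50 to 105 g, lying flat; z is the short upright side, so its centre is 8 mm above what it lies on. Two or three of the four bars are present.
- bar4_center (a point): Centre of a dark rosewood bridge bar, 200 (x) x 22 (y) x 16 (z) mm, 50 to 105 g, lying flat; z is the short upright side, so its centre is 8 mm above what it lies on. Two or three of the four bars are present.
- tin: Round green and yellow tin of paste wax, 110 mm across, fixed in a wooden holder disc (130 mm across, 12 mm high). Origin under its centre, on the bench. Its rolled steel outer rim (radius 51 to 55 mm) tops at 86 mm; inside it the shoulder lies at 80 mm, and a round neck (outer radius 25 mm) stands in the middle up to 92 mm, on which the lid's flange sits.
- lid_center (a point): Centre of the steel lid's flange: a disc 66 mm across, 6 mm thick; below it a plug 41 mm across, 11 mm long; 50 g; z up. Seated, this point is 95 mm above the bench and the flange's underside 92 mm: 6 mm above the rim, 8 mm of overhang over the neck. Sprung catches hold the plug: lifting one edge takes about 10 N; once 6 mm up it stays, and the lid pulls off by the flange with 10 N.
- opener_grip (a point): Tin opener: wooden handle 100 (x) x 32 (y) x 22 (z) mm with a flat steel blade beyond it; 185 mm in all, 120 g. This point is on the handle's centre line, 20 mm from the handle's middle towards the blade, 11 mm above the bench when lying flat; the handle reaches from 70 mm behind it to 30 mm ahead. x points to the blade's tip, z up from the flat of the handle.
- opener_tip (a point): Middle of the end edge of the opener's blade, 115 mm ahead of the grip point, on the same centre line. The blade is 16 mm wide and 4 mm thick, the last 30 mm 3 mm thick.
- tool_tray: Shallow wooden tray for the opener, fixed, outside 250 (x) x 85 (y) x 22 (z) mm, walls and floor 6 mm; origin at the centre of its underside, x along its length. Empty.
- small_plane: Bystander, not to be moved: small brown wooden hand plane, 130 x 40 mm, 70 mm high; origin under its middle.
- sanding_block: Bystander, not to be moved: cork sanding block with a wooden back, 105 x 60 x 40 mm; origin under its middle.
- wax_brush: Bystander, not to be moved: flat brush with a wooden handle, 180 mm long; origin under its middle.
- chisel: Bystander, not to be moved: chisel with a round wooden handle, 240 mm long; origin under its middle.
- glue_bottle: Bystander, not to be moved: white glue bottle with an orange cap, 56 mm across, 140 mm high, standing; origin under its middle.
- offcut: Bystander, not to be moved: pale wood offcut, 90 x 45 x 28 mm; origin under its middle.
Things that resemble listed ones, but are neither listed nor needed, are in the scene too. Leave any white look-alike of the part that bears bar3_center alone.

How it is judged (in metres and radians):
On the way, in this order (a step that is already met when the one before it is completed fails the run):
1. both rests are swung fully out and home in their catches (value of joint each of rest_a, rest_b above 1.52 rad), for 0.3 s.
2. every bar lies level across both rests, each in its own bay (all of step 1 and x of bar1_center in the frame of rack_mid between -0.08 and 0.08 m and y of bar1_center in the frame of rack_mid between -0.04 and 0.04 m and z of bar1_center in the frame of rack_mid between 0.002 and 0.016 m and angle between the x axis of each of bar1_center, bar2_center, bar3_center, bar4_center and the y axis of rack_mid, either way round below 0.25 rad and x of bar2_center in the frame of rack_mid between -0.08 and 0.08 m and y of bar2_center in the frame of rack_mid between -0.04 and 0.04 m and z of bar2_center in the frame of rack_mid between 0.002 and 0.016 m and x of bar3_center in the frame of rack_mid between -0.08 and 0.08 m and y of bar3_center in the frame of rack_mid between -0.04 and 0.04 m and z of bar3_center in the frame of rack_mid between 0.002 and 0.016 m and x of bar4_center in the frame of rack_mid between -0.08 and 0.08 m and y of bar4_center in the frame of rack_mid between -0.04 and 0.04 m and z of bar4_center in the frame of rack_mid between 0.002 and 0.016 m and horizontal distance between bar1_center and bar2_center above 0.028 m and horizontal distance between each of bar1_center, bar2_center and bar3_center above 0.028 m and horizontal distance between each of bar1_center, bar2_center, bar3_center and bar4_center above 0.028 m), for 0.3 s.
3. the lid is levered up out of its seat with the opener (contact force between opener and lid above 0.5 N and z of lid_center in the frame of tin above 0.0957 m), for 0.02 s.
4. the lid lies flat on the plywood board (x of lid_center in the frame of strip_board between -0.115 and 0.115 m and y of lid_center in the frame of strip_board between -0.135 and 0.135 m and z of lid_center in the frame of strip_board below 0.035 m and (angle between lid_center's own z axis and vertical below 0.2 rad or angle between lid_center's own z axis and vertical above 2.94 rad)), for 0.2 s.
At the end, for the whole second after the job is handed in: Both rests home within 0.05 rad; every bar across both rests, centred within 40 mm between them and 80 mm of rack_mid along them, square within 0.25 rad, centres 28 mm apart or more; lid flat (either way up) on the plywood board; opener flat inside the tool tray; all at rest (all of step 2 and all of step 4 and x of opener_grip in the frame of tool_tray between -0.065 and 0.065 m and y of opener_grip in the frame of tool_tray between -0.03 and 0.03 m and z of opener_grip in the frame of tool_tray below 0.027 m and angle between opener_grip's own z axis and vertical below 0.2 rad and linear speed of each of bar1, bar2, bar3, bar4, lid, opener below 0.02 m/s); the robot touches nothing.
It fails at once if one of the other tools and things on the bench is shoved more than 5 cm from where it lay (distance of any of small_plane, sanding_block, wax_brush, chisel, glue_bottle, offcut from where it was at the start of the episode above 0.05 m).
It fails at once if the glue bottle is knocked over (angle between glue_bottle's own z axis and vertical above 0.6 rad).
Of bar1, bar2, bar3, bar4 only 2 to 3 are there at a start; the rules pass over those that are not, and their reading is None.
At some moment in a run one of bar1, bar2, bar3, bar4, opener may be knocked a few centimetres aside while the robot is not near it.
It also fails if it takes over 210 s, if anything falls off the work surface, if the arm or the gripper's body presses on something with over 40 N, if the wrist force passes 120 N, or if a joint passes its speed limit or range.

### The arm

A 6-joint arm with a two-finger parallel gripper is mounted at the origin on the work surface. World frame = base frame: x ahead of the robot, y to its left, z up, the work surface at z = 0. Lengths are in mm, angles in rad, forces in N, time in s.
With the tool pointing down it reaches from about 350 to 875 mm from the base axis. Payload 4.2 kg.
Tool frame: the origin (TCP) lies midway between the tips of the shut fingers; the grasp point (between the pads) lies 19 mm behind it; y points along the fingers, x is the direction in which the jaws open and shut, and the axes are right-handed (so a half turn about y gives the same grasp; the last joint's range is limited). The gripper opens to 85 mm and grips with 20 to 120 N. Pads are 22 mm wide; open, the fingers measure 114 mm over their backs; the gripper's body (76 mm by 85 mm) begins 54 mm behind the grasp point. The pads swing forward as they close: fully open they stand 13 mm farther back than shut.
Start: joints at [-0.938, 0.385, 0.008, 0, -1.194, -0.259], TCP at [228.236, -581.814, 231.312] pointing down, gripper open.
Joint ranges: [-3.14, 3.14], [-1.21, 2.06], [-1.07, 1.41], [-3.16, 2.05], [-2.99, -0.16], [-3.1, 3.1]. Speed limits (rad/s): [2.79, 2.79, 3.14, 3.14, 3.14, 3.14].

### API

Orientations are given as a unit quaternion [x, y, z, w].
In Python, from bench import read_state, get_image, job_done gives the robot as it stands.
- The arm moves only by the tool play_rows, never from a script. Its argument "series" is a list of rows, each a list of 7 numbers: the shift along the tool's x, y, z in m, then the turn, a rotation vector about the tool's x, y, z in rad, then the finger opening in m, from 0 to 0.0854. In form: [[x, y, z, wx, wy, wz, claw], ...]. A call has 1 to 10 rows; each row shifts and turns the pose as measured when the row begins, along the tool's axes as they then stand; what a row does not reach is not made up. A row lasts 1/10 s, in which the tool goes at most 50 mm and 8.59 degrees, less where a joint would pass 70% of its speed; a pose out of reach is approached as far as the arm can. A call with a gripper value outside its range is refused whole. The fingers move at their own pace and stop on an object; the grip force is fixed at half the most. Time passes only in rows, so rows that do not move let the fingers close. It gives the time, the measured TCP pose, the force and the opening at its end, in the units of the state.
- read_state(): the state, without advancing time (a new reading comes with each control period).
- get_image(name): name is "scene" or "top"; returns a dict with "color" (480x640x3 uint8, red, green, blue), "intrinsics" (3x3 intrinsics, pixels), "D" ([k1, k2, p1, p2, k3] as OpenCV has them; the pictures are not rectified), "origin" and "orientation" of the camera in the world. Camera axes: x right, y down, z forward; pixel columns grow to the right and rows downward; lengths in mm; the calibration is good to about 2 mm. A picture is of the moment at which its call begins. There is no depth.
- job_done(): hands the job in, once; it reports no verdict.
The state is a dict: "clock": time; "joints": joint angles; "joint_vel": joint speeds; "joint_efforts": joint torques, N m; "position": TCP position; "ee_rot": TCP orientation; "contact_force": force on the tool from outside, world axes, zero at the start; "wrist_torque": the same for the moment, N m; "gripper_width": finger opening in mm.
Only numpy, scipy, OpenCV 4.12 (cv2) and the standard library are available. Lean on these libraries where they do the work, as an engineer would, in place of code of your own. Each camera call takes 0.05 s, during which the arm holds its last target. There are 200 camera calls.

## Working session

There is one attempt and no reset: what is moved stays moved. The work goes in short steps, Python scripts to look and compute and a tool call to move; the robot and the scene stay as the last step left them, time stands still between calls to the robot, and variables do not carry over. Pictures are saved under pics/ and viewed, about 12 in all and at most 16, crops included, and the job is handed in when it is done.

Besides the shell and the picture viewer there is one more tool, called after "Request:" as name([rows], argument=value, ...), one row to a line, values as JSON. play_rows: Moves the arm, as the interface text tells. Its arguments: {"type":"object","properties":{"series":{"type":"array","items":{"type":"array","items":{"type":"number"}}}},"required":["series"]}

```bash
mkdir -p pics; ls; python3 - <<'E'
from bench import *
import cv2
s=read_state();print(s)
for n in("scene","top"):
    d=get_image(n);cv2.imwrite(f"pics/{n}0.png",d["color"][:,:,::-1]);print(n,d["intrinsics"],d["D"],d["origin"],d["orientation"])
E
```

```text
pics
{'clock': 0.0, 'joints': array([-9.38368342e-01,  3.85580264e-01,  6.63720782e-03, -5.30440343e-04,
       -1.19402076e+00, -2.58552184e-01]), 'joint_vel': array([ 1.24128081e-03, -1.86262233e-03, -9.50226348e-04, -1.17436193e-03,
        1.39486792e-03, -8.09066547e-05]), 'joint_efforts': array([ 1.07329520e-04, -3.92294168e+01,  1.88404101e+01,  4.18628410e+00,
       -4.57893329e-03,  3.68722951e-06]), 'position': array([ 228.04887777, -581.27780299,  230.20707573]), 'ee_rot': array([ 0.39775601,  0.58459496, -0.58375531, -0.39908474]), 'contact_force': array([-0.58921806,  0.33641982,  0.58843022]), 'wrist_torque': array([0.00684105, 0.00099643, 0.01790841]), 'gripper_width': 85.53133552747391}
scene [[539.79060311   0.         327.86664458]
 [  0.         539.79060311 251.42873832]
 [  0.           0.           1.        ]] [-0.09907548  0.          0.          0.          0.        ] [1224.94809955 -280.27595148 1261.38668741] [ 0.76662732  0.56468619 -0.18243507 -0.2452132 ]
top [[605.29504692   0.         316.12656233]
 [  0.         605.29504692 244.54267571]
 [  0.           0.           1.        ]] [-0.14199096  0.          0.          0.          0.        ] [ 344.73741613  -52.26139173 1930.34937038] [-0.70590637  0.70640844 -0.03776919  0.0354512 ]
```

View pics/scene0.png

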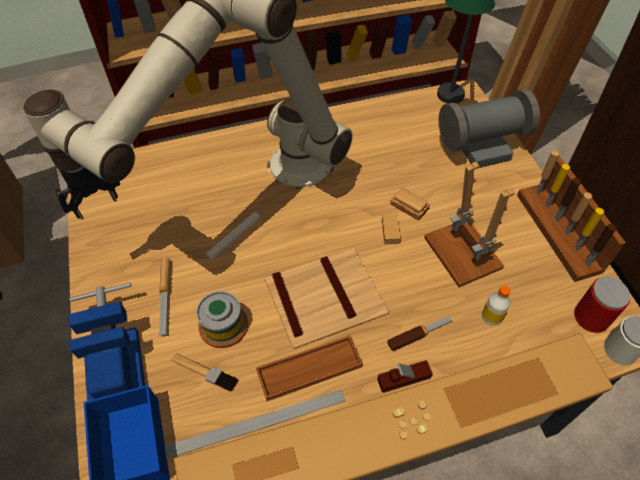

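View pics/top0.png

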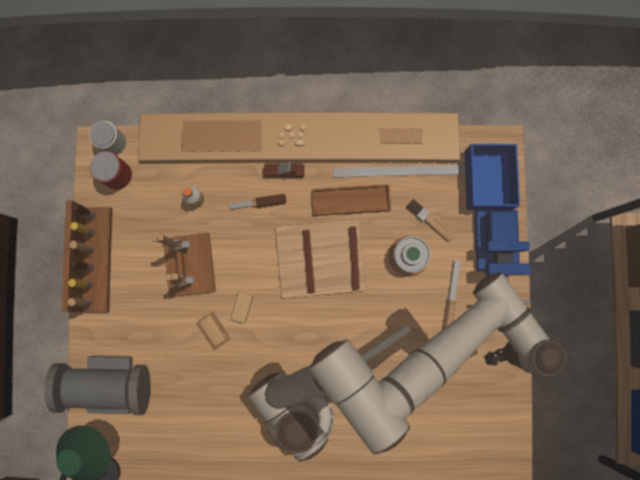

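```bash
cat > h.py <<'E'
from bench import *
import cv2, numpy as np
from scipy.spatial.transform import Rotation as R
def cam(n):
    d=get_image(n);return d
def w(d,px,z):
    px=np.array(px,float).reshape(-1,1,2)
    u=cv2.undistortPoints(px,d["intrinsics"],np.array(d["D"]))[:,0]
    v=np.c_[u,np.ones(len(u))]@R.from_quat(d["orientation"]).as_matrix().T
    o=np.array(d["origin"]);t=(z-o[2])/v[:,2]
    return (o+v*t[:,None])
def proj(d,P):
    M=R.from_quat(d["orientation"]).as_matrix().T
    return cv2.projectPoints(np.array(P,float).reshape(-1,1,3),cv2.Rodrigues(M)[0],-M@np.array(d["origin"]),d["intrinsics"],np.array(d["D"]))[0][:,0]
def crop(d,x0,y0,x1,y1,k,fn):
    c=cv2.resize(d["color"][y0:y1,x0:x1,::-1],None,fx=k,fy=k,interpolation=cv2.INTER_CUBIC)
    for x in range((x0+19)//20*20,x1,20):
        cv2.putText(c,str(x),(int((x-x0)*k),8),0,.33,(0,0,255),1);cv2.line(c,(int((x-x0)*k),10),(int((x-x0)*k),16),(0,0,255),1)
    for y in range((y0+19)//20*20,y1,20):
        cv2.putText(c,str(y),(0,int((y-y0)*k)),0,.33,(0,0,255),1)
    cv2.imwrite(fn,c)
E
python3 - <<'E'
from h import *
d=cam("top");crop(d,145,160,465,330,2.5,"pics/t1.png")
s=cam("scene");crop(s,150,150,530,400,2.1,"pics/s1.png")
for n,p in dict(darkT=[(229,207),(286,201)],yel=[(456,262),(447,330)],board=[(276,227),(360,221),(366,293),(279,298)],tray=[(311,188),(388,186),(390,212),(312,216)]).items(): print(n,w(d,p,10).round(0).tolist())
E
```

```text
darkT [[666.0, 222.0, 10.0], [685.0, 38.0, 10.0]]
yel [[488.0, -507.0, 10.0], [271.0, -474.0, 10.0]]
board [[601.0, 70.0, 10.0], [620.0, -199.0, 10.0], [390.0, -217.0, 10.0], [374.0, 59.0, 10.0]]
tray [[728.0, -42.0, 10.0], [735.0, -291.0, 10.0], [650.0, -296.0, 10.0], [636.0, -46.0, 10.0]]
```

View pics/t1.png

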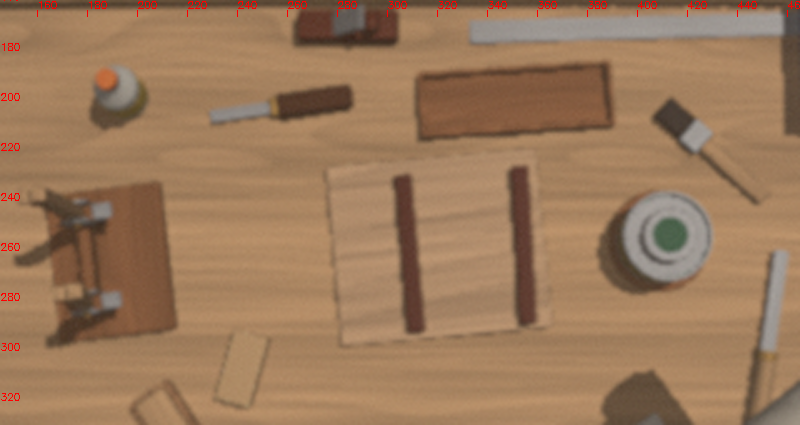

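View pics/s1.png

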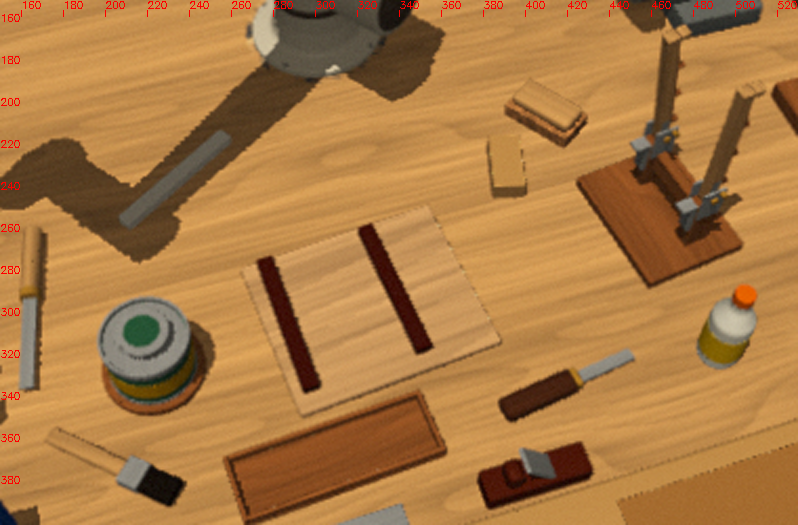

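```bash
python3 - <<'E'
from h import *
d=cam("top");s=cam("scene")
print("a",w(d,[(160.2,238)],310),w(s,[(507,193)],310))
print("b",w(d,[(173,276.8)],310),w(s,[(473,165)],310))
print("foot",w(d,[(163,238),(208,233),(215,291),(168,299)],12).round().tolist(),w(s,[(425,237),(459,286),(503,266)],12).round().tolist())
print("bar1 ends",w(d,[(305.6,230),(312,293)],28).round().tolist(), w(s,[(276,272),(298,336)],28).round().tolist())
print("bar2 ends",w(d,[(352.5,226),(356.5,290)],28).round().tolist(), w(s,[(324,257),(352,318)],28).round().tolist())
print("boardT",w(d,[(275,228),(358,221.5),(366,291),(282,298)],12).round().tolist())
print("lid",w(d,[(413,253.5)],98),w(s,[(218,307.5)],98))
print("opener",w(d,[(229,207),(253,203),(285.5,198.5)],15).round().tolist(),w(s,[(451,320),(427,331),(391,345)],15).round().tolist())
print("tray",w(d,[(312,190),(388,185),(389.5,211),(313,216)],22).round().tolist(),w(s,[(257,368),(355,338),(362,365),(267,398)],22).round().tolist())
E
```

```text
a [[531.31122221 366.19296078 310.        ]] [[537.22003099 375.83408371 310.        ]]
b [[425.93401207 328.47524715 310.        ]] [[429.40044941 338.92929828 310.        ]]
foot [[566.0, 434.0, 12.0], [582.0, 288.0, 12.0], [396.0, 263.0, 12.0], [370.0, 413.0, 12.0]] [[404.0, 266.0, 12.0], [588.0, 289.0, 12.0], [565.0, 437.0, 12.0]]
bar1 ends [[589.0, -25.0, 28.0], [390.0, -46.0, 28.0]] [[405.0, -179.0, 28.0], [610.0, -173.0, 28.0]]
bar2 ends [[602.0, -174.0, 28.0], [399.0, -185.0, 28.0]] [[396.0, -38.0, 28.0], [601.0, -26.0, 28.0]]
boardT [[597.0, 73.0, 12.0], [618.0, -193.0, 12.0], [396.0, -217.0, 12.0], [374.0, 49.0, 12.0]]
lid [[ 507.59857141 -353.96662504   98.        ]] [[ 510.84933789 -347.92813743   98.        ]]
opener [[665.0, 221.0, 15.0], [678.0, 144.0, 15.0], [693.0, 40.0, 15.0]] [[678.0, 223.0, 15.0], [689.0, 150.0, 15.0], [698.0, 47.0, 15.0]]
tray [[719.0, -46.0, 22.0], [735.0, -290.0, 22.0], [651.0, -293.0, 22.0], [635.0, -49.0, 22.0]] [[662.0, -292.0, 22.0], [655.0, -35.0, 22.0], [730.0, -43.0, 22.0], [744.0, -287.0, 22.0]]
```

```bash
python3 - <<'E'
from h import *
d=cam("top");s=cam("scene")
a=cv2.resize(d["color"][225:305,145:220,::-1],None,fx=5,fy=5,interpolation=2)
b=cv2.resize(s["color"][150:290,420:520,::-1],None,fx=4,fy=4,interpolation=2)
im=np.zeros((560,800,3),np.uint8);im[:400,:375]=a;im[:560,400:]=b
cv2.imwrite("pics/rack.png",im)
E
```

```text
(no output)
```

View pics/rack.png

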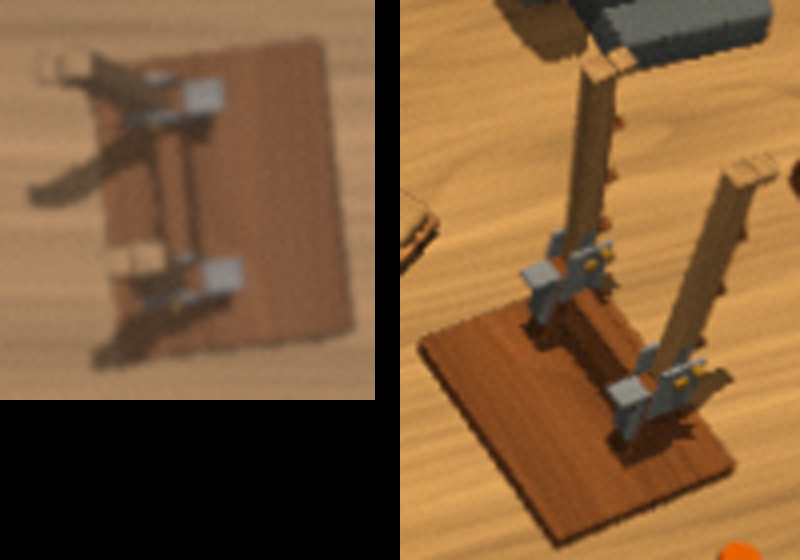

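```bash
cat >> h.py <<'E'
from scipy.optimize import least_squares
def tri(d,p,s,q):
    f=lambda X:np.r_[proj(d,X)[0]-p,proj(s,X)[0]-q]
    r=least_squares(f,[500,0,50]);return r.x.round(1),r.fun.round(1)
E
python3 - <<'E'
from h import *
d=cam("top");s=cam("scene")
T=lambda x,y:(145+x/5,225+y/5)
S=lambda x,y:(420+(x-400)/4,150+y/4)
for n,p,q in [("atip",T(76,66),S(742,172)),("btip",T(150,257),S(602,65)),("aplate",T(203,95),S(628,390)),("bplate",T(222,275),S(541,273)),
 ("foot1",T(322,38),S(558,545)),("foot2",T(353,330),S(420,348)),("foot3",T(95,65),S(733,465))]:
    print(n,*tri(d,p,s,q))
print("lid",tri(d,(413,253.5),s,(218,307.5)));print("opengrip",tri(d,(285.5,198.5),s,(391,345)),tri(d,(229,207),s,(451,320)))
print("boardcorner",tri(d,(275,228),s,(150+500/2.1,150+343/2.1)),tri(d,(358,221.5),s,(150+303/2.1,150+416/2.1)),tri(d,(281,298),s,(150+430/2.1,150+206/2.1)))
E
```

```text
atip [533.2 371.  307. ] [-1.4 -0.8 -1.4  0.1]
btip [429.2 328.  308.4] [-1.6 -0.8 -1.6  0.1]
aplate [537.9 343.1 103.7] [-1.  -0.5 -0.9  0. ]
bplate [428.2 329.8 102.9] [-1.1 -0.5 -1.1  0. ]
foot1 [585.4 288.7   7.3] [-1.4 -0.6 -1.3  0. ]
foot2 [397.9 266.1   3.4] [-1.3 -0.5 -1.2  0. ]
foot3 [566.8 433.1  15.2] [-1.  -0.5 -0.9  0. ]
lid (array([ 508.4, -350.6,   95. ]), array([-1.3, -0.2, -1. ,  0. ]))
opengrip (array([695.2,  44.8,  10.3]), array([-1.5, -0.6, -1.3,  0. ])) (array([669.9, 227.3,  -3. ]), array([-1.1, -0.5, -1. ,  0. ]))
boardcorner (array([600.3,  76. ,  -4. ]), array([-0.7, -0.2, -0.6,  0. ])) (array([ 622. , -190.3,   -7.5]), array([-1.2, -0.3, -1. ,  0. ])) (array([375.6,  56.7,   4.6]), array([-1.2, -0.4, -1.1,  0. ]))
```

```bash
cat >> h.py <<'E'
def Rt(th):  # tool y down, tool x = world y turned by th about z
    x=np.array([-np.sin(th),np.cos(th),0]);y=np.array([0,0,-1.]);return R.from_matrix(np.c_[x,y,np.cross(x,y)])
def need(th,*pts,pitch=0):
    s=read_state();C=R.from_quat(s["ee_rot"]);T=Rt(th)
    print("t",round(s["clock"],1),"pos",s["position"].round(1),"w",round(s["gripper_width"],1),"F",s["contact_force"].round(1))
    rv=(C.inv()*T).as_rotvec();print("rot",rv.round(3),"rows",round(np.degrees(np.linalg.norm(rv))/8.59,2))
    p=s["position"]
    for q in pts:
        dl=T.inv().apply(np.array(q)-p);print(" to",np.round(q,1),"d(tool at th)",dl.round(1));p=np.array(q)
E
python3 - <<'E'
from h import *
print(R.from_quat(read_state()["ee_rot"]).as_matrix().round(3))
need(.12,(300,-500,330),(490,400,330))
need(.12-np.pi)
d=cam("top");s=cam("scene")
print(w(s,[(420+283/4,150+382/4),(420+300/4,150+368/4),(420+206/4,150+255/4),(420+192/4,150+265/4)],115).round().tolist())
print("bottle",tri(d,(187,191),s,(504,292)))
E
```

```text
[[-0.365 -0.    -0.931]
 [ 0.931  0.    -0.365]
 [ 0.    -1.    -0.   ]]
t 0.5 pos [ 228.2 -581.8  231.3] w 85.4 F [ 0.3 -0.4  0.7]
rot [-0.     0.254  0.   ] rows 1.69
 to [ 300 -500  330] d(tool at th) [ 72.6 -98.7 -81. ]
 to [490 400 330] d(tool at th) [ 870.8    0.  -296.4]
t 0.5 pos [ 228.2 -581.8  231.3] w 85.4 F [ 0.3 -0.4  0.7]
rot [ 0.    -2.888  0.   ] rows 19.26
[[550.0, 378.0, 115.0], [543.0, 394.0, 115.0], [436.0, 377.0, 115.0], [441.0, 364.0, 115.0]]
bottle (array([696.6, 335.4, 128.1]), array([-0.3, -0.2, -0.3,  0. ]))
```

Request:
play_rows([
  [0,-0.04,0,0,0.127,0,0],
  [0,-0.04,0,0,0.127,0,0],
  [0.048,-0.005,-0.021,0,0,0,0],
  [0.048,-0.005,-0.021,0,0,0,0],
  [0.048,-0.005,-0.021,0,0,0,0],
  [0.048,-0.005,-0.021,0,0,0,0],
  [0.048,-0.005,-0.021,0,0,0,0],
  [0.048,-0.005,-0.021,0,0,0,0],
  [0.048,0,-0.021,0,0,0,0],
  [0.048,0,-0.021,0,0,0,0],
])

```text
clock: 1.6
position: [348.8, -199.9, 343.0]
ee_rot: [0.476, 0.525, -0.522, -0.475]
contact_force: [1.9, -0.1, 0.2]
gripper_width: -0.0
```

Request:
play_rows([
  [0.048,0,-0.021,0,0,0,0],
  [0.048,0,-0.021,0,0,0,0],
  [0.048,0,-0.021,0,0,0,0],
  [0.048,0,-0.021,0,0,0,0],
  [0.048,0,-0.021,0,0,0,0],
  [0.048,0,-0.021,0,0,0,0],
  [0.048,0,-0.021,0,0,0,0],
  [0.048,0,-0.021,0,0,0,0],
  [0.048,0,-0.021,0,0,0,0],
])

```text
clock: 2.5
position: [482.8, 229.9, 351.0]
ee_rot: [0.477, 0.531, -0.519, -0.471]
contact_force: [0.8, 0.4, 0.5]
gripper_width: -0.1
```

```bash
cat >> h.py <<'E'
RX=np.array([-.1197,.9928,0]);RA=np.array([.9928,.1197,0])
def rk(xp,lat,z): return xp*RX+lat*RA+np.array([0,0,z])
E
python3 - <<'E'
from h import *
need(.12,rk(350,575,340))
E
```

```text
t 2.5 pos [482.8 229.9 351. ] w -0.1 F [0.8 0.4 0.5]
rot [ 0.018 -0.019  0.005] rows 0.18
 to [529.  416.3 340. ] d(tool at th) [179.5  11.  -68.2]
```

Request:
play_rows([
  [0.045,0,-0.018,0.018,-0.019,0.005,0],
  [0.045,0,-0.017,0,0,0,0],
  [0.045,0,-0.017,0,0,0,0],
  [0.045,0.005,-0.016,0,0,0,0],
  [0,0,0,0,0,0,0],
])

```text
clock: 3.0
position: [530.0, 428.9, 342.6]
ee_rot: [-0.468, -0.529, 0.531, 0.468]
contact_force: [-0.1, 0.1, -1.2]
gripper_width: 0.2
```

```bash
python3 - <<'E'
from h import *
need(.12,rk(350,575,280),rk(281,575,275),rk(236,575,256))
d=cam("top");s=cam("scene")
print(proj(d,read_state()["position"]),proj(s,read_state()["position"]))
a=cv2.resize(d["color"][205:305,110:220,::-1],None,fx=3.5,fy=3.5,interpolation=2)
b=cv2.resize(s["color"][130:290,420:540,::-1],None,fx=3.5,fy=3.5,interpolation=2)
im=np.zeros((560,800,3),np.uint8);im[:350,:385]=a;im[:560,380:]=b[:,:420]
cv2.imwrite("pics/rack2.png",im)
E
```

```text
t 3.0 pos [530.  428.9 342.6] w 0.2 F [-0.1  0.1 -1.2]
rot [-0.002  0.006 -0.002] rows 0.04
 to [529.  416.3 280. ] d(tool at th) [-12.4  62.6   2.5]
 to [537.2 347.8 275. ] d(tool at th) [-69.   5.   0.]
 to [542.6 303.1 256. ] d(tool at th) [-45.  19.   0.]
[[135.17147717 236.94102332]] [[527.80181523 176.08019031]]
```

View pics/rack2.png

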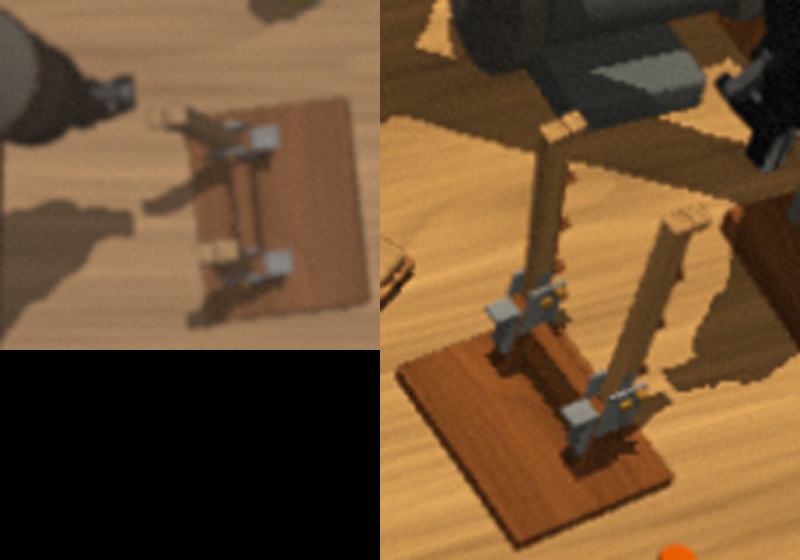

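```bash
python3 - <<'E'
from h import *
d=cam("top");s=cam("scene")
print(tri(d,(144,232),s,(531,177)),w(d,[(144,232)],345),w(s,[(531,177)],343))
print(read_state()["position"], proj(d,[530,429,400]),proj(d,[530,429,300]))
crop(d,90,200,190,290,8,"pics/tip.png")
E
```

```text
(array([547. , 407.1, 365. ]), array([-4. , -2.3, -3.9,  0.2])) [[543.45579967 401.68304095 345.        ]] [[532.56124875 433.43360814 343.        ]]
[530.26778193 423.17234963 348.72635111] [[127.63705625 234.56192717]] [[138.65508224 238.92242235]]
```

View pics/tip.png

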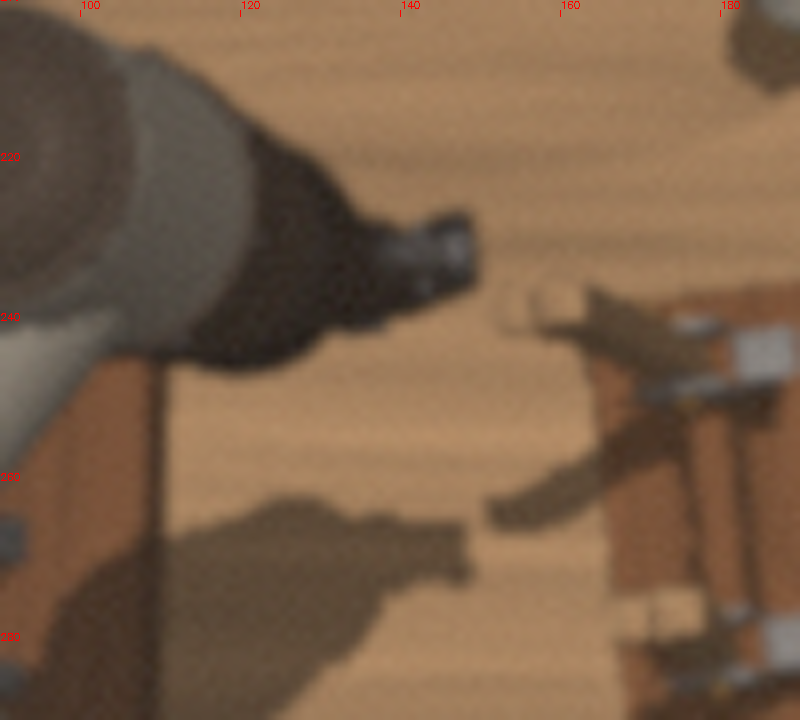

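Request:
play_rows([
  [0,0.035,0.003,0,0,0,0],
  [0,0.03,0,0,0,0,0],
  [-0.03,0,0,0,0,0,0],
  [-0.03,0.001,0,0,0,0,0],
  [-0.02,0.004,0,0,0,0,0],
  [-0.02,0.006,0,0,0,0,0],
])

```text
clock: 3.8
position: [539.9, 316.4, 279.6]
ee_rot: [0.47, 0.537, -0.52, -0.469]
contact_force: [-0.0, 0.7, -0.5]
gripper_width: 0.0
```

```bash
python3 - <<'E'
from h import *
need(.12,rk(236,575,256),rk(198,575,225),rk(179,575,198),rk(168,575,176),rk(160,575,152),rk(158,575,132))
E
```

```text
t 3.8 pos [539.9 316.4 279.6] w 0.0 F [-0.   0.7 -0.5]
rot [ 0.019 -0.001  0.016] rows 0.16
 to [542.6 303.1 256. ] d(tool at th) [-13.5  23.6  -1.1]
 to [547.2 265.4 225. ] d(tool at th) [-38.  31.   0.]
 to [549.4 246.5 198. ] d(tool at th) [-19.  27.   0.]
 to [550.8 235.6 176. ] d(tool at th) [-11.  22.   0.]
 to [551.7 227.7 152. ] d(tool at th) [-8. 24.  0.]
 to [551.9 225.7 132. ] d(tool at th) [-2. 20.  0.]
```

Request:
play_rows([
  [-0.006,0.02,-0.001,0.019,0,0.016,0],
  [-0.02,0.016,0,0,0,0,0],
  [-0.02,0.016,0,0,0,0,0],
  [-0.01,0.015,0,0,0,0,0],
  [-0.008,0.013,0,0,0,0,0],
  [0,0,0,0,0,0,0],
])

```text
clock: 4.4
position: [549.0, 245.0, 200.8]
ee_rot: [0.472, 0.53, -0.524, -0.471]
contact_force: [0.8, -0.8, 0.1]
gripper_width: -0.3
```

```bash
python3 - <<'E'
from h import *
need(.12,rk(179,575,198),rk(168,575,176),rk(160,575,152),rk(158,575,132))
E
```

```text
t 4.4 pos [549.  245.  200.8] w -0.3 F [ 0.8 -0.8  0.1]
rot [ 0.006 -0.009  0.005] rows 0.08
 to [549.4 246.5 198. ] d(tool at th) [ 1.5  2.8 -0.6]
 to [550.8 235.6 176. ] d(tool at th) [-11.  22.   0.]
 to [551.7 227.7 152. ] d(tool at th) [-8. 24.  0.]
 to [551.9 225.7 132. ] d(tool at th) [-2. 20.  0.]
```

Request:
play_rows([
  [-0.004,0.013,0,0,0,0,0],
  [-0.005,0.013,0,0,0,0,0],
  [-0.004,0.012,0,0,0,0,0],
  [-0.003,0.012,0,0,0,0,0],
  [-0.001,0.01,0,0,0,0,0],
  [0,0.008,0,0,0,0,0],
  [0,0,0,0,0,0,0],
])

```text
clock: 5.1
position: [553.2, 228.8, 137.1]
ee_rot: [0.473, 0.532, -0.522, -0.47]
contact_force: [-0.3, -0.5, -0.2]
gripper_width: -0.0
```

```bash
python3 - <<'E'
from h import *
need(.12,rk(160,575,133),rk(160,575,340),rk(350,465,340))
d=cam("top");s=cam("scene")
a=cv2.resize(d["color"][205:305,120:230,::-1],None,fx=3.5,fy=3.5,interpolation=2)
b=cv2.resize(s["color"][130:290,400:520,::-1],None,fx=3.5,fy=3.5,interpolation=2)
im=np.zeros((560,800,3),np.uint8);im[:350,:385]=a;im[:560,380:]=b[:,:420]
cv2.imwrite("pics/rack3.png",im)
E
```

```text
t 5.1 pos [553.2 228.8 137.1] w -0.0 F [-0.3 -0.5 -0.2]
rot [ 0.014 -0.009  0.006] rows 0.11
 to [551.7 227.7 133. ] d(tool at th) [-1.   4.1  1.6]
 to [551.7 227.7 340. ] d(tool at th) [   0. -207.    0.]
 to [419.8 403.1 340. ] d(tool at th) [190.   0. 110.]
```

View pics/rack3.png

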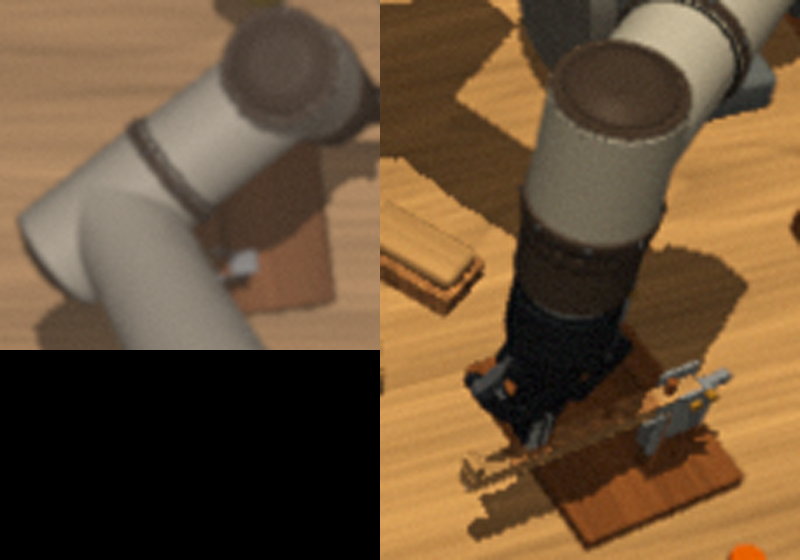

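Request:
play_rows([
  [0,-0.045,0,0,0,0,0],
  [0,-0.045,0,0,0,0,0],
  [0,-0.045,0,0,0,0,0],
  [0,-0.045,0,0,0,0,0],
  [0.01,-0.025,0.005,0,0,0,0],
  [0.04,0,0.025,0,0,0,0],
  [0.04,0,0.025,0,0,0,0],
  [0.04,0,0.025,0,0,0,0],
  [0.04,0,0.025,0,0,0,0],
  [0.01,0,0,0,0,0,0],
])

```text
clock: 6.2
position: [424.9, 400.6, 358.1]
ee_rot: [0.475, 0.536, -0.516, -0.47]
contact_force: [-0.0, 0.0, -0.2]
gripper_width: -0.1
```

```bash
python3 - <<'E'
from h import *
need(.12,rk(340,465,280),rk(281,465,275),rk(236,465,256))
d=cam("top");s=cam("scene")
a=cv2.resize(d["color"][205:305,120:230,::-1],None,fx=3.5,fy=3.5,interpolation=2)
b=cv2.resize(s["color"][130:290,400:520,::-1],None,fx=3.5,fy=3.5,interpolation=2)
im=np.zeros((560,800,3),np.uint8);im[:350,:385]=a;im[:560,380:]=b[:,:420]
cv2.imwrite("pics/rack4.png",im)
E
```

```text
t 6.2 pos [424.9 400.6 358.1] w -0.1 F [-0.   0.  -0.2]
rot [ 0.026 -0.013  0.015] rows 0.22
 to [421.  393.2 280. ] d(tool at th) [-6.8 78.1  4.8]
 to [428.  334.6 275. ] d(tool at th) [-59.   5.   0.]
 to [433.4 290.  256. ] d(tool at th) [-45.  19.   0.]
```

View pics/rack4.png

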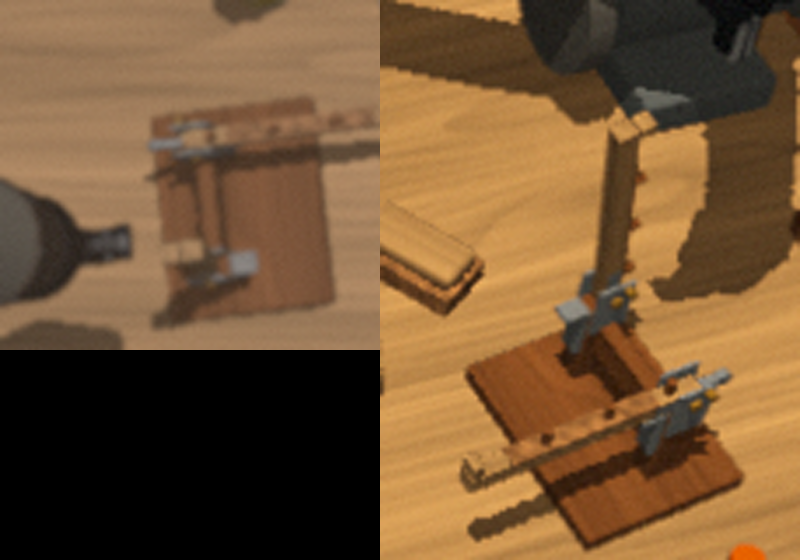

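Request:
play_rows([
  [0,0.04,0.004,0.026,-0.013,0.015,0],
  [0,0.04,0,0,0,0,0],
  [-0.02,0,0,0,0,0,0],
  [-0.03,0.001,0,0,0,0,0],
  [-0.025,0.005,0,0,0,0,0],
  [-0.02,0.006,0,0,0,0,0],
  [-0.015,0.012,0,0,0,0,0],
  [-0.02,0.016,0,0,0,0,0],
  [0,0,0,0,0,0,0],
])

```text
clock: 7.2
position: [448.6, 256.7, 244.3]
ee_rot: [0.474, 0.532, -0.52, -0.472]
contact_force: [0.1, -0.0, 0.4]
gripper_width: -0.3
```

```bash
python3 - <<'E'
from h import *
need(.12,rk(198,465,225),rk(179,465,198),rk(168,465,176),rk(160,465,152),rk(158,465,132))
E
```

```text
t 7.2 pos [448.6 256.7 244.3] w -0.3 F [ 0.1 -0.   0.4]
rot [ 0.015 -0.014  0.009] rows 0.15
 to [438.  252.2 225. ] d(tool at th) [-3.1 19.3 11.1]
 to [440.2 233.4 198. ] d(tool at th) [-19.  27.   0.]
 to [441.5 222.5 176. ] d(tool at th) [-11.  22.   0.]
 to [442.5 214.5 152. ] d(tool at th) [-8. 24.  0.]
 to [442.7 212.5 132. ] d(tool at th) [-2. 20.  0.]
```

Request:
play_rows([
  [-0.003,0.015,0.006,0.015,-0.014,0.009,0],
  [-0.012,0.017,0.005,0,0,0,0],
  [-0.008,0.014,0,0,0,0,0],
  [-0.006,0.013,0,0,0,0,0],
  [-0.005,0.013,0,0,0,0,0],
  [-0.004,0.012,0,0,0,0,0],
  [0,0,0,0,0,0,0],
])

```text
clock: 7.9
position: [447.0, 215.9, 165.6]
ee_rot: [0.47, 0.533, -0.527, -0.467]
contact_force: [-0.5, 0.3, -0.6]
gripper_width: -0.0
```

```bash
python3 - <<'E'
from h import *
need(.12,rk(160,465,152),rk(158,465,132))
E
```

```text
t 7.9 pos [447.  215.9 165.6] w -0.0 F [-0.5  0.3 -0.6]
rot [0.01  0.003 0.002] rows 0.07
 to [442.5 214.5 152. ] d(tool at th) [-0.8 13.6  4.6]
 to [442.7 212.5 132. ] d(tool at th) [-2. 20.  0.]
```

Request:
play_rows([
  [-0.001,0.013,0.004,0,0,0,0],
  [0,0.01,0,0,0,0,0],
  [0,0.009,0,0,0,0,0],
  [0,0,0,0,0,0,0],
])

```text
clock: 8.3
position: [445.5, 216.2, 134.4]
ee_rot: [0.47, 0.535, -0.526, -0.465]
contact_force: [0.3, -0.2, 0.5]
gripper_width: 0.0
```

```bash
python3 - <<'E'
from h import *
need(.09,rk(160,465,240),(496,-33,240),(496,-33,120))
E
```

```text
t 8.3 pos [445.5 216.2 134.4] w 0.0 F [ 0.3 -0.2  0.5]
rot [0.014 0.035 0.004] rows 0.25
 to [442.5 214.5 240. ] d(tool at th) [  -1.4 -105.6    3.2]
 to [496 -33 240] d(tool at th) [-251.3    0.   -31. ]
 to [496 -33 120] d(tool at th) [  0. 120.   0.]
```

Request:
play_rows([
  [0,-0.04,0,0.014,0.035,0.004,0],
  [0,-0.04,0,0,0,0,0],
  [-0.02,-0.03,0,0,0,0,0],
  [-0.045,0,-0.006,0,0,0,0.05],
  [-0.045,0,-0.006,0,0,0,0.05],
  [-0.045,0,-0.006,0,0,0,0.05],
  [-0.045,0,-0.006,0,0,0,0.05],
  [-0.04,0,-0.006,0,0,0,0.05],
  [0,0,0,0,0,0,0.05],
])

```text
clock: 9.2
position: [503.5, -25.5, 255.0]
ee_rot: [0.478, 0.526, -0.521, -0.472]
contact_force: [-0.1, -0.4, -1.1]
gripper_width: 50.4
```

```bash
python3 - <<'E'
from h import *
need(.09,(496,-33,240),(496,-33,120))
d=cam("top");s=cam("scene")
a=cv2.resize(d["color"][220:310,150:370,::-1],None,fx=3.6,fy=3.6,interpolation=2)
b=cv2.resize(s["color"][200:350,260:510,::-1],None,fx=1.8,fy=1.8,interpolation=2)
im=np.zeros((600,800,3),np.uint8);im[:324,:792]=a;im[325:595,:450]=b
cv2.imwrite("pics/b1.png",im)
E
```

```text
t 9.2 pos [503.5 -25.5 255. ] w 50.4 F [-0.1 -0.4 -1.1]
rot [ 0.012  0.008 -0.002] rows 0.09
 to [496 -33 240] d(tool at th) [-6.8 15.   8.1]
 to [496 -33 120] d(tool at th) [  0. 120.   0.]
```

View pics/b1.png

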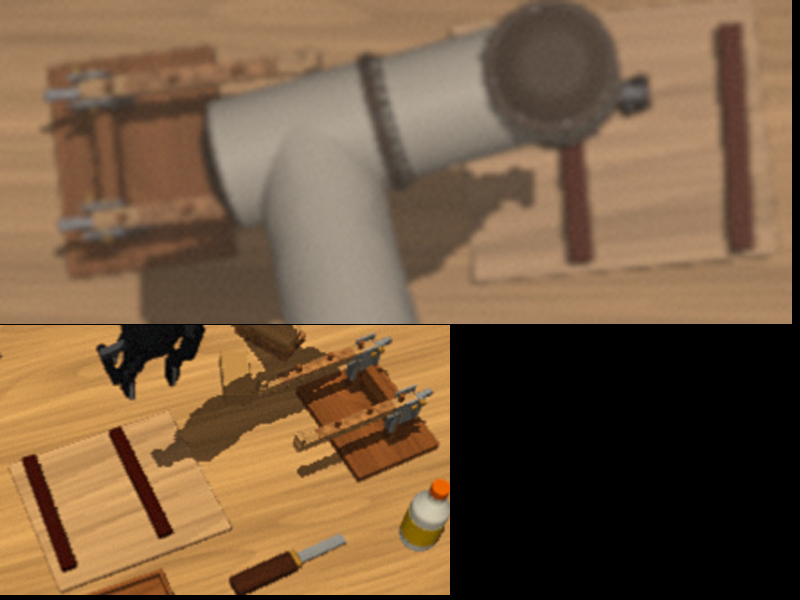

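```bash
cat > bars.py <<'E'
from h import *
def seg(img,roi):
    x0,y0,x1,y1=roi;c=img[y0:y1,x0:x1,::-1].astype(int)
    m=((c[...,2]<125)&(c[...,2]>1.5*c[...,1])&(c[...,1]<70)).astype(np.uint8)
    n,l,st,ce=cv2.connectedComponentsWithStats(m);o=[]
    for i in range(1,n):
        if st[i,4]>120:
            p=np.argwhere(l==i)[:,::-1].astype(np.float32)
            o.append((st[i,4],(ce[i]+[x0,y0]).round(1),np.array(cv2.minAreaRect(p)).tolist() if 0 else cv2.minAreaRect(p)))
    return o
E
python3 - <<'E'
from bars import *
d=cam("top");s=cam("scene")
t0=cv2.imread("pics/top0.png")[:,:,::-1];s0=cv2.imread("pics/scene0.png")[:,:,::-1]
A=seg(t0,(270,215,370,305));B=seg(s0,(255,245,395,345));C=seg(s["color"],(255,245,395,345))
for o in A+B+C: print(o)
E
```

```text
(np.int32(273), array([353.9, 258.2]), ((83.97230529785156, 42.50154495239258), (61.01702880859375, 4.881362438201904), 86.8201675415039))
(np.int32(270), array([308.2, 260.6]), ((38.13287353515625, 45.98814010620117), (60.473724365234375, 4.891256332397461), 84.89783477783203))
(np.int32(567), array([337.8, 287.4]), ((82.50000762939453, 42.0), (66.63482666015625, 8.944271087646484), 63.43495178222656))
(np.int32(588), array([286.9, 304.1]), ((31.791702270507812, 58.889801025390625), (67.54108428955078, 9.126051902770996), 69.30455017089844))
(np.int32(566), array([337.7, 287.4]), ((82.50000762939453, 42.0), (66.63482666015625, 8.9442720413208), 63.43495178222656))
(np.int32(582), array([286.9, 304. ]), ((31.738567352294922, 58.71985626220703), (67.19085693359375, 9.18876838684082), 69.22774505615234))
```

```bash
python3 - <<'E'
from bars import *
d=cam("top");s=cam("scene")
print(tri(d,(308.2,260.6),s,(337.8,287.4)),w(d,[(308.2,260.6)],26),w(s,[(337.8,287.4)],22))
print(tri(d,(353.9,258.2),s,(286.9,304)),w(d,[(353.9,258.2)],26),w(s,[(286.9,304)],22))
p=w(d,[(305.3,230),(311,291)],27);print(p)
# fingertips in scene crop (130,395),(172,385)
print(proj(s,read_state()["position"]),proj(d,read_state()["position"]))
E
```

```text
(array([493.4, -31.1,  14.2]), array([-0.7, -0.2, -0.7,  0. ])) [[491.81172077 -33.54907575  26.        ]] [[498.42953134 -30.96677259  22.        ]]
(array([ 501. , -176.2,   11.5]), array([-0.8, -0.2, -0.7,  0. ])) [[ 499.29535659 -177.86343927   26.        ]] [[ 507.58216429 -175.21928383   22.        ]]
[[588.98452644 -24.3210807   27.        ]
 [396.01654584 -42.37525387  27.        ]]
[[343.69599082 235.35073718]] [[302.80015126 250.4118736 ]]
```

Request:
play_rows([
  [-0.005,0.04,0.005,0.012,0.008,-0.002,0.05],
  [0,0.05,0,0,0,0,0.05],
  [0,0.05,0,0,0,0,0.05],
  [0,0.05,0,0,0,0,0.05],
  [0,0.02,0,0,0,0,0.05],
  [0,0,0,0,0,0,0.05],
])

```text
clock: 10.1
position: [503.5, -18.1, 42.8]
ee_rot: [0.474, 0.531, -0.524, -0.469]
contact_force: [-0.3, -1.4, 1.3]
gripper_width: 50.1
```

```bash
python3 - <<'E'
from h import *
need(.09,(497,-31,16))
E
```

```text
t 10.1 pos [503.5 -18.1  42.8] w 50.1 F [-0.3 -1.4  1.3]
rot [0.012 0.022 0.002] rows 0.16
 to [497 -31  16] d(tool at th) [-12.3  26.8   7.6]
```

Request:
play_rows([
  [-0.013,0.005,0.008,0.012,0.022,0.002,0.05],
  [0,0.015,0,0,0,0,0.05],
  [0,0,0,0,0,0,0.05],
])

```text
clock: 10.4
position: [498.6, -30.9, 25.0]
ee_rot: [0.477, 0.523, -0.522, -0.476]
contact_force: [0.4, 0.4, 0.8]
gripper_width: 50.2
```

```bash
python3 - <<'E'
from h import *
need(.09,(497,-31,16))
E
```

```text
t 10.4 pos [498.6 -30.9  25. ] w 50.2 F [0.4 0.4 0.8]
rot [ 0.004  0.002 -0.   ] rows 0.03
 to [497 -31  16] d(tool at th) [0.  9.  1.6]
```

Request:
play_rows([
  [0,0.008,0.001,0.004,0.002,0,0.05],
  [0,0,0,0,0,0,0.01],
  [0,0,0,0,0,0,0.01],
  [0,0,0,0,0,0,0.01],
  [0,0,0,0,0,0,0.01],
  [0,-0.03,0,0,0,0,0.01],
  [0,-0.04,0,0,0,0,0.01],
  [0,-0.05,0,0,0,0,0.01],
  [0,-0.05,0,0,0,0,0.01],
  [0,0,0,0,0,0,0.01],
])

```text
clock: 11.4
position: [498.3, -31.4, 196.4]
ee_rot: [0.478, 0.523, -0.521, -0.476]
contact_force: [0.5, 0.3, -0.7]
gripper_width: 19.9
```

```bash
python3 - <<'E'
from bars import *
d=cam("top");s=cam("scene")
print(seg(s["color"],(240,180,395,345)))
need(.12,(496,-33,240))
crop(s,370,210,510,300,5.6,"pics/rk5.png")
E
```

```text
[(np.int32(404), array([346. , 262.5]), ((105.19879150390625, 80.4971923828125), (45.17432403564453, 11.714127540588379), 66.57130432128906)), (np.int32(584), array([287. , 304.3]), ((46.78835678100586, 123.89042663574219), (67.5474624633789, 9.179574966430664), 69.19320678710938))]
t 11.5 pos [494.2 -31.6 190.4] w 19.8 F [-0.2 -0.5 -1.8]
rot [-0.009 -0.032  0.   ] rows 0.22
 to [496 -33 240] d(tool at th) [ -1.6 -49.6  -1.6]
```

View pics/rk5.png

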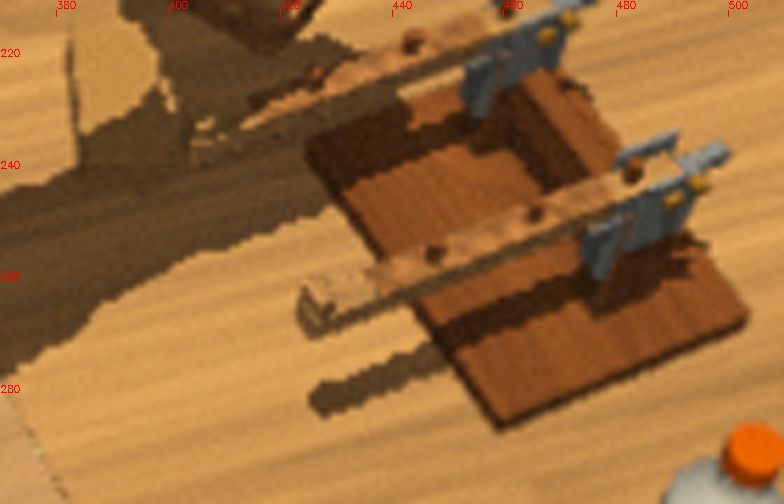

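```bash
cat >> h.py <<'E'
RM=np.array([0,0,0.])
E
python3 - <<'E'
from h import *
s=cam("scene")
px=[(482.9,240.4),(465.4,248),(447.5,255.2),(460.7,210.5),(443.6,217.5),(426.4,223.6)]
P=w(s,px,131);print(P.round(1))
L=[(82.5,-55),(27.5,-55),(-27.5,-55),(82.5,55),(27.5,55),(-27.5,55)]
def f(v):
    x,y,t=v;X=np.array([-np.sin(t),np.cos(t)]);Y=np.array([-X[1],X[0]])
    return np.concatenate([np.array([x,y])+a*X+b*Y-p[:2] for (a,b),p in zip(L,P)])
r=least_squares(f,[490,268,.12]);print(r.x,r.fun.round(1))
E
```

```text
[[538.5 356.2 131. ]
 [547.2 300.8 131. ]
 [554.2 246.3 131. ]
 [427.7 344.2 131. ]
 [436.5 288.6 131. ]
 [442.1 235.4 131. ]]
[4.94244998e+02 2.67955760e+02 1.17434997e-01] [ 0.7  0.1 -1.5  0.9 -2.1  0.8  2.2 -0.7 -0.1  0.2  0.7 -1.2]
```

```bash
python3 - <<'E'
from h import *
need(.1175,(494,268,185),(494,268,131))
E
```

```text
t 11.6 pos [493.2 -31.8 188.7] w 19.9 F [-0.4 -0.3 -1.5]
rot [-0.013 -0.03  -0.   ] rows 0.22
 to [494 268 185] d(tool at th) [297.6   3.7 -35.9]
 to [494 268 131] d(tool at th) [ 0. 54.  0.]
```

Request:
play_rows([
  [0,0,0,-0.013,-0.03,0,0.01],
  [0.042,0,-0.005,0,0,0,0.01],
  [0.042,0,-0.005,0,0,0,0.01],
  [0.042,0,-0.005,0,0,0,0.01],
  [0.042,0,-0.005,0,0,0,0.01],
  [0.042,0,-0.005,0,0,0,0.01],
  [0.042,0,-0.005,0,0,0,0.01],
  [0.04,0,-0.005,0,0,0,0.01],
  [0,0,0,0,0,0,0.01],
  [0,0,0,0,0,0,0.01],
])

```text
clock: 12.55
position: [483.8, 268.0, 167.1]
ee_rot: [-0.465, -0.519, 0.542, 0.471]
contact_force: [0.6, -0.4, -0.4]
gripper_width: 20.0
```

```bash
python3 - <<'E'
from h import *
need(.1175,(494,268,185),(494,268,131))
E
```

```text
t 12.6 pos [483.8 268.  167.1] w 20.0 F [ 0.6 -0.4 -0.4]
rot [-0.031  0.007 -0.015] rows 0.23
 to [494 268 185] d(tool at th) [ -1.2 -17.9 -10.1]
 to [494 268 131] d(tool at th) [ 0. 54.  0.]
```

Request:
play_rows([
  [-0.001,0,-0.01,-0.031,0.007,-0.015,0.01],
  [0,0.01,0,0,0,0,0.01],
  [0,0.01,0,0,0,0,0.01],
  [0,0,0,0,0,0,0.01],
])

```text
clock: 12.95
position: [491.5, 263.9, 140.9]
ee_rot: [-0.47, -0.525, 0.531, 0.47]
contact_force: [0.1, 0.1, -0.9]
gripper_width: 19.7
```

```bash
python3 - <<'E'
from h import *
need(.1175,(494,268,131))
E
```

```text
t 12.9 pos [491.5 263.9 140.9] w 19.7 F [ 0.1  0.1 -0.9]
rot [-0.008 -0.001 -0.005] rows 0.06
 to [494 268 131] d(tool at th) [ 3.8  9.9 -2.9]
```

Request:
play_rows([
  [0.003,0.006,-0.002,-0.008,0,-0.005,0.01],
  [0,0.003,0,0,0,0,0.01],
  [0,0,0,0,0,0,0.01],
  [0,0,0,0,0,0,0.03],
  [0,0,0,0,0,0,0.04],
  [0,0,0,0,0,0,0.04],
  [0,0,0,0,0,0,0.04],
])

```text
clock: 13.65
position: [493.8, 267.1, 132.8]
ee_rot: [0.47, 0.529, -0.527, -0.47]
contact_force: [-0.2, 0.4, -0.8]
gripper_width: 40.0
```

```bash
python3 - <<'E'
from h import *
need(.0,(494,268,230),(506,-175,230))
E
```

```text
t 13.7 pos [493.8 267.1 132.8] w 40.0 F [-0.2  0.4 -0.8]
rot [0.003 0.117 0.001] rows 0.78
 to [494 268 230] d(tool at th) [  0.9 -97.2  -0.2]
 to [ 506 -175  230] d(tool at th) [-443.    0.  -12.]
```

Request:
play_rows([
  [0,-0.025,0,0,0,0,0.045],
  [0,-0.035,0,0,0,0,0.05],
  [0,-0.035,0,0.003,0.037,0,0.05],
  [-0.04,-0.01,0.002,0,0,0,0.05],
  [-0.045,0,0.002,0,0,0,0.05],
  [-0.045,0,0.002,0,0,0,0.05],
  [-0.045,0,0.002,0,0,0,0.05],
  [-0.045,0,0.002,0,0,0,0.05],
  [-0.045,0,0.003,0,0,0,0.05],
])

```text
clock: 14.55
position: [503.2, -2.1, 242.5]
ee_rot: [0.478, 0.522, -0.521, -0.476]
contact_force: [1.1, 0.2, -0.1]
gripper_width: 49.9
```

Request:
play_rows([
  [-0.045,0,0.003,0,0,0,0.05],
  [-0.045,0,0.003,0,0,0,0.05],
  [-0.045,0,0.003,0,0,0,0.05],
  [-0.04,0,0.002,0,0,0,0.05],
  [0,0,0,0,0,0,0.05],
])

```text
clock: 15.05
position: [506.2, -188.9, 243.1]
ee_rot: [0.48, 0.522, -0.52, -0.477]
contact_force: [0.5, -0.2, -0.5]
gripper_width: 49.7
```

```bash
python3 - <<'E'
from bars import *
d=cam("top");s=cam("scene")
need(.09,(506,-175,60))
for o in seg(s["color"],(255,200,520,345)):print(o)
a=cv2.resize(d["color"][220:310,150:370,::-1],None,fx=3.6,fy=3.6,interpolation=2)
b=cv2.resize(s["color"][200:350,260:510,::-1],None,fx=1.8,fy=1.8,interpolation=2)
im=np.zeros((600,800,3),np.uint8);im[:324,:792]=a;im[325:595,:450]=b
cv2.imwrite("pics/b2.png",im)
print(proj(s,[494,268,132]))
E
```

```text
t 15.2 pos [ 506.2 -186.   243.2] w 49.8 F [-0.2 -0.1 -0.9]
rot [ 0.005 -0.003 -0.   ] rows 0.04
 to [ 506 -175   60] d(tool at th) [ 11.  183.2  -0.8]
(np.int32(2011), array([451.3, 244.6]), ((192.1307830810547, 34.167518615722656), (120.85015869140625, 48.75746536254883), 50.748661041259766))
(np.int32(578), array([286.9, 304.2]), ((31.886857986450195, 103.8138656616211), (67.40882110595703, 8.970755577087402), 70.01689147949219))
(np.int32(389), array([407.6, 336.7]), ((151.00515747070312, 137.88661193847656), (12.184154510498047, 37.872413635253906), 66.03751373291016))
[[445.55392409 235.20926058]]
```

View pics/b2.png

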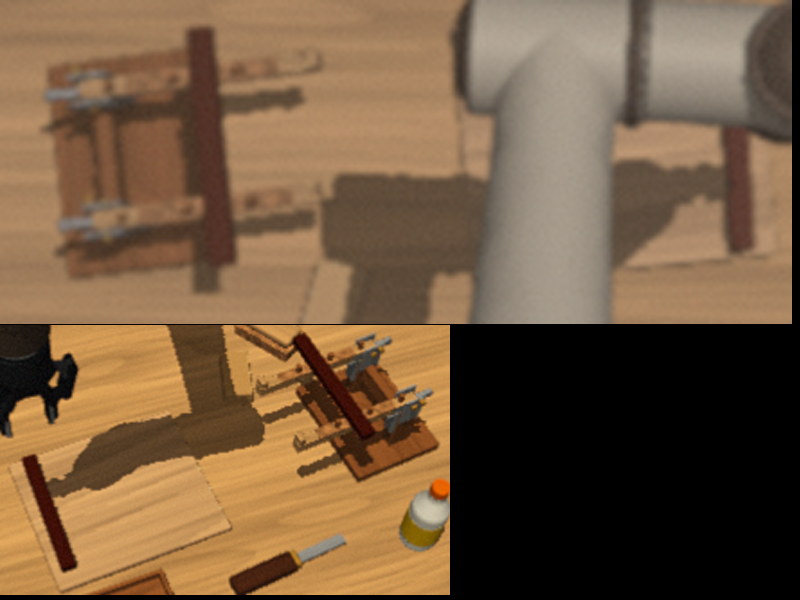

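Request:
play_rows([
  [0.008,0.045,0,0.005,-0.003,0,0.05],
  [0,0.045,0,0,0,0,0.05],
  [0,0.045,0,0,0,0,0.05],
  [0,0.045,0,0,0,0,0.05],
  [0,0,0,0,0,0,0.05],
])

```text
clock: 15.65
position: [510.3, -172.5, 62.2]
ee_rot: [0.478, 0.526, -0.522, -0.472]
contact_force: [-0.7, -0.2, -0.2]
gripper_width: 50.1
```

```bash
python3 - <<'E'
from h import *
need(.09,(506,-175,17))
E
```

```text
t 15.7 pos [ 510.3 -172.5   62.2] w 50.1 F [-0.7 -0.2 -0.2]
rot [ 0.011  0.008 -0.002] rows 0.09
 to [ 506 -175   17] d(tool at th) [-2.1 45.2  4.5]
```

Request:
play_rows([
  [-0.002,0.02,0.004,0.011,0.008,-0.002,0.05],
  [-0.001,0.018,0,0,0,0,0.05],
  [0,0,0,0,0,0,0.05],
])

```text
clock: 15.95
position: [511.1, -173.2, 28.4]
ee_rot: [0.477, 0.525, -0.523, -0.473]
contact_force: [0.9, -0.3, -0.3]
gripper_width: 50.1
```

```bash
python3 - <<'E'
from h import *
need(.09,(506,-175,17))
E
```

```text
t 15.9 pos [ 511.1 -173.2   28.4] w 50.1 F [ 0.9 -0.3 -0.3]
rot [ 0.006  0.008 -0.003] rows 0.07
 to [ 506 -175   17] d(tool at th) [-1.4 11.4  5.3]
```

Request:
play_rows([
  [-0.002,0.009,0.005,0.006,0.008,-0.003,0.05],
  [0,0,0,0,0,0,0.01],
  [0,0,0,0,0,0,0.01],
  [0,0,0,0,0,0,0.01],
  [0,0,0,0,0,0,0.01],
  [0,-0.03,0,0,0,0,0.01],
  [0,-0.04,0,0,0,0,0.01],
  [0,-0.05,0,0,0,0,0.01],
  [0,-0.05,0,0,0,0,0.01],
  [0,-0.02,0,0,0,0,0.01],
])

```text
clock: 16.95
position: [505.5, -174.8, 218.9]
ee_rot: [-0.476, -0.522, 0.522, 0.477]
contact_force: [0.7, -0.0, -1.1]
gripper_width: 19.1
```

```bash
python3 - <<'E'
from h import *
T=Rt(.1175).as_matrix()
q=np.array([494,268,0])-55*T[:,0];print(q)
need(.1175,q+[0,0,200],q+[0,0,131])
E
```

```text
[500.44763978 213.37923526   0.        ]
t 16.9 pos [ 505.5 -174.8  218.9] w 19.1 F [ 0.7 -0.  -1.1]
rot [-0.001 -0.026  0.   ] rows 0.18
 to [500.4 213.4 200. ] d(tool at th) [386.1  18.9 -40.5]
 to [500.4 213.4 131. ] d(tool at th) [ 0. 69.  0.]
```

Request:
play_rows([
  [0,0,0,-0.001,-0.026,0,0.01],
  [0.042,0,-0.0045,0,0,0,0.01],
  [0.042,0,-0.0045,0,0,0,0.01],
  [0.042,0,-0.0045,0,0,0,0.01],
  [0.042,0,-0.0045,0,0,0,0.01],
  [0.042,0,-0.0045,0,0,0,0.01],
  [0.042,-0.003,-0.0045,0,0,0,0.01],
  [0.042,-0.003,-0.005,0,0,0,0.01],
  [0.042,-0.003,-0.005,0,0,0,0.01],
  [0.035,0,-0.005,0,0,0,0.01],
])

```text
clock: 17.95
position: [496.8, 205.6, 217.1]
ee_rot: [-0.468, -0.523, 0.532, 0.473]
contact_force: [2.3, 0.2, -1.7]
gripper_width: 19.0
```

Request:
play_rows([
  [0,0,0,0,0,0,0.01],
  [0,0,0,0,0,0,0.01],
])

```text
clock: 18.15
position: [495.1, 209.2, 212.8]
ee_rot: [-0.466, -0.523, 0.536, 0.472]
contact_force: [0.2, -0.1, -0.9]
gripper_width: 19.1
```

```bash
python3 - <<'E'
from h import *
need(.1175,(500.4,213.4,165))
E
```

```text
t 18.1 pos [495.1 209.2 212.8] w 19.1 F [ 0.2 -0.1 -0.9]
rot [-0.02   0.004 -0.006] rows 0.14
 to [500.4 213.4 165. ] d(tool at th) [ 3.5 47.8 -5.8]
```

Request:
play_rows([
  [0.003,0.02,-0.005,-0.02,0.004,-0.006,0.01],
  [0,0.025,0,0,0,0,0.01],
  [0,0.015,0,0,0,0,0.01],
  [0,0,0,0,0,0,0.01],
])

```text
clock: 18.55
position: [497.4, 208.4, 147.2]
ee_rot: [-0.47, -0.526, 0.53, 0.471]
contact_force: [0.8, -0.2, -1.8]
gripper_width: 19.0
```

```bash
python3 - <<'E'
from h import *
need(.1175,(500.4,213.4,131))
E
```

```text
t 18.6 pos [497.4 208.4 147.2] w 19.0 F [ 0.8 -0.2 -1.8]
rot [-0.005 -0.002 -0.003] rows 0.04
 to [500.4 213.4 131. ] d(tool at th) [ 4.6 16.2 -3.6]
```

Request:
play_rows([
  [0.004,0.005,-0.003,-0.005,-0.002,-0.003,0.01],
  [0.001,0.008,0,0,0,0,0.01],
  [0,0.001,0,0,0,0,0.01],
  [0,0,0,0,0,0,0.03],
  [0,0,0,0,0,0,0.04],
  [0,0,0,0,0,0,0.04],
  [0,-0.025,0,0,0,0,0.042],
  [0,-0.04,0,0,0,0,0.05],
  [0,-0.04,0,0,0,0,0.05],
  [0,-0.04,0,0,0,0,0.05],
])

```text
clock: 19.55
position: [499.1, 211.1, 280.3]
ee_rot: [-0.47, -0.525, 0.531, 0.47]
contact_force: [0.9, 0.3, -0.2]
gripper_width: 50.1
```

```bash
python3 - <<'E'
from h import *
s=cam("scene")
print("opener?",w(s,[(451,320),(427,331),(391,345)],13).round(1).tolist())
need(.12,(500,213,250))
b=s["color"][190:360,340:520,::-1];cv2.imwrite("pics/b3.png",cv2.resize(b,None,fx=3.5,fy=3.5,interpolation=2))
E
```

```text
opener? [[677.6, 223.4, 13.0], [688.2, 150.4, 13.0], [697.2, 47.3, 13.0]]
t 19.6 pos [502.8 212.5 288.7] w 50.0 F [2.8 1.2 6.2]
rot [ 0.008 -0.002 -0.   ] rows 0.06
 to [500 213 250] d(tool at th) [ 0.9 38.7  2.7]
```

View pics/b3.png

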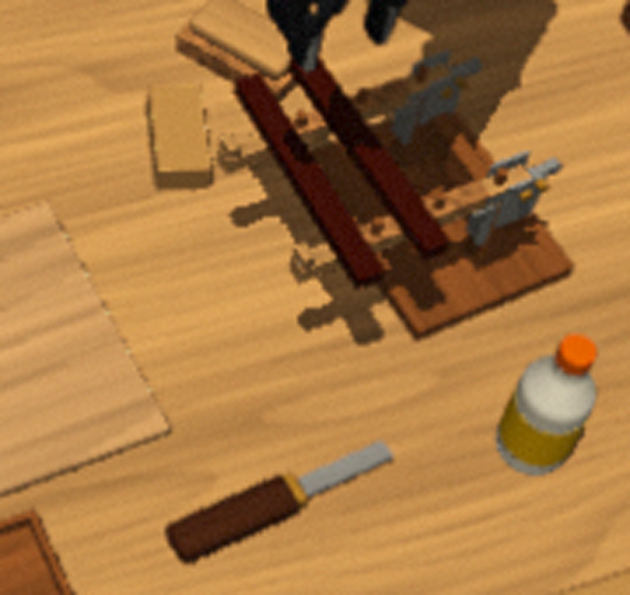

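```bash
python3 - <<'E'
from bars import *
s=cam("scene")
o=[x for x in seg(s["color"],(380,310,460,360))];print(o)
c=w(s,[o[0][1]],16)[0];t=w(s,[(450.9,319.7)],13)[0];v=(t-c)[:2];L=np.hypot(*v);u=v/L
print(c,t,L,"dir",u,np.arctan2(u[1],u[0])); g=t[:2]-115*u;print("grip",g, c[:2]+20*u)
# jaw x perpendicular to u: tool x = R(th) world y ; want tool x || perp
thp=np.arctan2(u[1],u[0]);
for th in (thp,thp-np.pi):
  need(th,(g[0],g[1],150),(g[0],g[1],8))
E
```

```text
[(np.int32(455), array([406.1, 338. ]), ((26.05821990966797, 27.928081512451172), (12.662370681762695, 37.73883056640625), 65.55604553222656))]
[691.70896014  90.36961094  16.        ] [676.72248234 223.54630341  13.        ] 134.0172598354428 dir [-0.11182498  0.99372792] 1.6828556897164857
grip [689.58235538 109.26759295] [689.47246048 110.24416929]
t 19.6 pos [502.3 212.7 285.9] w 49.7 F [ 0.  -0.1 -0.8]
rot [ 0.006 -1.566 -0.005] rows 10.44
 to [689.6 109.3 150. ] d(tool at th) [-174.5  135.9  123.7]
 to [689.6 109.3   8. ] d(tool at th) [  0. 142.  -0.]
t 19.6 pos [502.3 212.7 285.9] w 49.7 F [ 0.  -0.1 -0.8]
rot [0.005 1.576 0.006] rows 10.51
 to [689.6 109.3 150. ] d(tool at th) [ 174.5  135.9 -123.7]
 to [689.6 109.3   8. ] d(tool at th) [  0. 142.   0.]
```

Request:
play_rows([
  [0,0,0,0,-0.149,0,0.07],
  [0,0,0,0,-0.149,0,0.07],
  [0,0,0,0,-0.149,0,0.07],
  [0,0,0,0,-0.149,0,0.07],
  [0,0,0,0,-0.149,0,0.07],
  [0,0,0,0,-0.149,0,0.07],
  [0,0,0,0,-0.149,0,0.07],
  [0,0,0,0,-0.149,0,0.07],
  [0,0,0,0,-0.149,0,0.07],
  [0,0,0,0,-0.149,0,0.07],
])

```text
clock: 20.65
position: [501.9, 212.8, 282.9]
ee_rot: [-0.016, 0.708, -0.706, 0.02]
contact_force: [1.0, 0.0, -0.2]
gripper_width: 69.8
```

```bash
python3 - <<'E'
from h import *
print(read_state()["joints"].round(2))
need(1.683,(689.5,110,150),(689.5,110,6))
E
```

```text
[ 0.7   0.21 -0.11  0.   -1.24 -0.65]
t 20.6 pos [501.9 212.8 282.9] w 69.8 F [ 1.   0.  -0.2]
rot [ 0.003 -0.061 -0.007] rows 0.41
 to [689.5 110.  150. ] d(tool at th) [-174.9  132.9  123.1]
 to [689.5 110.    6. ] d(tool at th) [  0. 144.  -0.]
```

Request:
play_rows([
  [0,0,0,0.003,-0.061,-0.007,0.07],
  [-0.038,0,0.026,0,0,0,0.07],
  [-0.038,0,0.026,0,0,0,0.07],
  [-0.038,0,0.026,0,0,0,0.07],
  [-0.038,0.02,0.026,0,0,0,0.07],
  [-0.012,0.04,0.01,0,0,0,0.07],
  [0,0.04,0,0,0,0,0.07],
  [0,0.04,0,0,0,0,0.07],
  [0,0,0,0,0,0,0.07],
])

```text
clock: 21.55
position: [684.8, 115.6, 133.8]
ee_rot: [-0.042, 0.706, -0.705, 0.042]
contact_force: [-1.0, -0.1, -0.8]
gripper_width: 69.8
```

```bash
python3 - <<'E'
from h import *
s=cam("scene");crop(s,360,260,480,360,6,"pics/op.png")
need(1.683,(689.5,110,60),(689.5,110,6))
E
```

```text
t 21.6 pos [687.  116.1 137.8] w 70.0 F [ 0.3 -0.4  0.8]
rot [ 0.001  0.008 -0.007] rows 0.07
 to [689.5 110.   60. ] d(tool at th) [-1.8 77.8  6.3]
 to [689.5 110.    6. ] d(tool at th) [ 0. 54. -0.]
```

View pics/op.png

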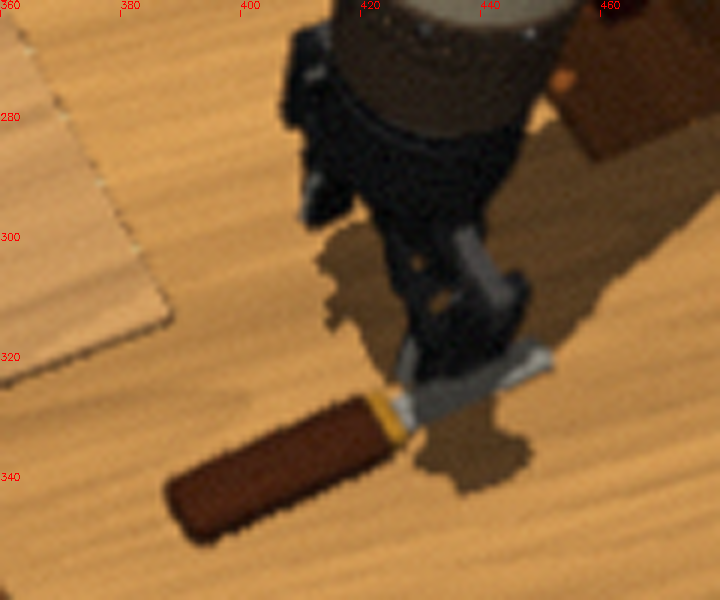

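Request:
play_rows([
  [-0.002,0.038,0.006,0.001,0.008,-0.007,0.07],
  [0,0.04,0,0,0,0,0.07],
  [0,0.03,0,0,0,0,0.06],
  [0,0,0,0,0,0,0.06],
])

```text
clock: 22.0
position: [699.7, 113.5, 40.9]
ee_rot: [-0.033, 0.707, -0.705, 0.049]
contact_force: [-0.3, 0.2, 0.1]
gripper_width: 60.0
```

```bash
python3 - <<'E'
from h import *
need(1.683,(689.5,110,5))
E
```

```text
t 22.0 pos [699.7 113.5  40.9] w 60.0 F [-0.3  0.2  0.1]
rot [ 0.002  0.005 -0.023] rows 0.16
 to [689.5 110.    5. ] d(tool at th) [10.5 35.9  2.3]
```

Request:
play_rows([
  [0.01,0.005,0.002,0.002,0.005,-0.023,0.06],
  [0,0.012,0,0,0,0,0.06],
  [0,0,0,0,0,0,0.06],
])

```text
clock: 22.3
position: [694.4, 112.2, 31.5]
ee_rot: [-0.036, 0.707, -0.705, 0.045]
contact_force: [0.1, -0.5, -0.5]
gripper_width: 60.2
```

```bash
python3 - <<'E'
from h import *
need(1.683,(689.5,110,5))
E
```

```text
t 22.3 pos [694.4 112.2  31.5] w 60.2 F [ 0.1 -0.5 -0.5]
rot [ 0.002  0.002 -0.012] rows 0.08
 to [689.5 110.    5. ] d(tool at th) [ 5.1 26.5  1.6]
```

Request:
play_rows([
  [0.005,0.013,0.002,0.002,0.002,-0.012,0.06],
  [0,0.011,0,0,0,0,0.06],
  [0,0,0,0,0,0,0.06],
])

```text
clock: 22.6
position: [691.2, 110.2, 9.0]
ee_rot: [-0.038, 0.706, -0.706, 0.041]
contact_force: [-0.8, -0.1, 0.3]
gripper_width: 59.9
```

```bash
python3 - <<'E'
from h import *
need(1.683,(689.5,110,5))
E
```

```text
t 22.6 pos [691.2 110.2   9. ] w 59.9 F [-0.8 -0.1  0.3]
rot [ 0.001  0.    -0.005] rows 0.03
 to [689.5 110.    5. ] d(tool at th) [ 1.7  4.  -0. ]
```

Request:
play_rows([
  [0.002,0.003,0,0,0,-0.005,0.06],
  [0,0,0,0,0,0,0.02],
  [0,0,0,0,0,0,0.02],
  [0,0,0,0,0,0,0.02],
  [0,0,0,0,0,0,0.02],
  [0,-0.03,0,0,0,0,0.02],
  [0,-0.05,0,0,0,0,0.02],
  [0,-0.05,0,0,0,0,0.02],
  [0,-0.05,0,0,0,0,0.02],
  [0,-0.03,0,0,0,0,0.02],
])

```text
clock: 23.6
position: [685.5, 108.5, 213.0]
ee_rot: [0.046, -0.705, 0.707, -0.032]
contact_force: [0.6, 0.6, -2.0]
gripper_width: 30.6
```

Request:
play_rows([
  [0,0,0,0,0.147,0,0.02],
  [0,0,0,0,0.147,0,0.02],
  [0,0,0,0,0.147,0,0.02],
  [0,0,0,0,0.147,0,0.02],
  [0,0,0,0,0.147,0,0.02],
  [0,0,0,0,0.147,0,0.02],
  [0,0,0,0,0.147,0,0.02],
  [0,0,0,0,0.147,0,0.02],
  [0,0,0,0,0.147,0,0.02],
  [0,0,0,0,0.147,0,0.02],
])

```text
clock: 24.6
position: [685.0, 108.9, 218.4]
ee_rot: [-0.45, -0.539, 0.546, 0.457]
contact_force: [-0.7, 0.2, -0.8]
gripper_width: 30.7
```

```bash
python3 - <<'E'
from h import *
need(0,(350,-350,210))
E
```

```text
t 24.6 pos [685.  108.9 218.4] w 30.7 F [-0.7  0.2 -0.8]
rot [-0.014  0.178  0.002] rows 1.19
 to [ 350 -350  210] d(tool at th) [-458.9    8.4  335. ]
```

Request:
play_rows([
  [0,0,0,-0.007,0.089,0.001,0.02],
  [0,0,0,-0.007,0.089,0.001,0.02],
  [-0.038,0,0.029,0,0,0,0.02],
  [-0.038,0,0.029,0,0,0,0.02],
  [-0.038,0,0.029,0,0,0,0.02],
  [-0.038,0,0.029,0,0,0,0.02],
  [-0.038,0,0.029,0,0,0,0.02],
  [-0.038,0,0.029,0,0,0,0.02],
  [-0.038,0,0.029,0,0,0,0.02],
  [-0.038,0,0.029,0,0,0,0.02],
])

```text
clock: 25.6
position: [440.6, -198.0, 212.8]
ee_rot: [-0.499, -0.498, 0.501, 0.503]
contact_force: [1.1, -1.2, -0.9]
gripper_width: 30.1
```

Request:
play_rows([
  [-0.038,0,0.029,0,0,0,0.02],
  [-0.038,0,0.029,0,0,0,0.02],
  [-0.038,0,0.029,0,0,0,0.02],
  [-0.038,0,0.029,0,0,0,0.02],
  [0,0,0,0,0,0,0.02],
])

```text
clock: 26.1
position: [313.5, -356.6, 213.7]
ee_rot: [-0.5, -0.497, 0.499, 0.504]
contact_force: [0.4, 0.5, -1.6]
gripper_width: 30.6
```

```bash
python3 - <<'E'
from h import *
need(0,(330,-348,210),(330,-348,120))
s=cam("scene");d=cam("top");np.save("s.npy",s["color"])
# tin: rim circle (r55 z86) fit: dark/white edges. green disc centroid
for n,D,roi in (("s",s,(180,270,260,360)),("t",d,(380,225,440,285))):
    x0,y0,x1,y1=roi;c=D["color"][y0:y1,x0:x1].astype(int)
    m=((c[...,1]>c[...,0]+25)&(c[...,1]>c[...,2]+10)).astype(np.uint8)
    k,l,st,ce=cv2.connectedComponentsWithStats(m)
    for i in range(1,k):
        if st[i,4]>30: p=ce[i]+[x0,y0];print(n,st[i],p,w(D,[p],98))
E
```

```text
t 26.1 pos [ 313.5 -356.6  213.7] w 30.6 F [ 0.4  0.5 -1.6]
rot [-0.006 -0.009  0.001] rows 0.07
 to [ 330 -348  210] d(tool at th) [  8.6   3.7 -16.5]
 to [ 330 -348  120] d(tool at th) [ 0. 90.  0.]
s [ 29  30  17  15 196] [216.92346939 307.04081633] [[ 508.76752801 -350.26288378   98.        ]]
```

Request:
play_rows([
  [0.006,0.03,-0.017,-0.006,-0.009,0.001,0.02],
  [0,0.03,0,0,0,0,0.02],
  [0,0.02,0,0,0,0,0.02],
  [0,0,0,0,0,0,0.02],
])

```text
clock: 26.6
position: [337.7, -345.7, 132.9]
ee_rot: [0.499, 0.504, -0.501, -0.495]
contact_force: [-0.3, -0.0, -1.4]
gripper_width: 30.2
```

```bash
python3 - <<'E'
from h import *
need(0,(332,-350.3,125))
s=cam("scene");st=read_state();C=R.from_quat(st["ee_rot"]);
print(C.as_matrix().round(3))
tip=st["position"]+C.apply([0,-5,-115]);print(tip,proj(s,tip),[proj(s,tip+[0,0,k]).round(1).tolist() for k in(-10,10)],[proj(s,tip+[k,0,0]).round(1).tolist() for k in(-10,10)])
crop(s,160,230,280,330,6.6,"pics/pry.png")
E
```

```text
t 26.6 pos [ 337.7 -345.7  132.9] w 30.2 F [-0.3 -0.  -1.4]
rot [ 0.007  0.011 -0.002] rows 0.08
 to [ 332.  -350.3  125. ] d(tool at th) [-4.6  7.9  5.7]
[[-0.011  0.009 -1.   ]
 [ 1.    -0.004 -0.011]
 [-0.004 -1.    -0.009]]
[ 453.53613346 -345.02316228  140.3672166 ] [[212.01998432 279.39318426]] [[[212.7, 281.6]], [[211.3, 277.2]]] [[[211.3, 276.2]], [[212.7, 282.7]]]
```

View pics/pry.png

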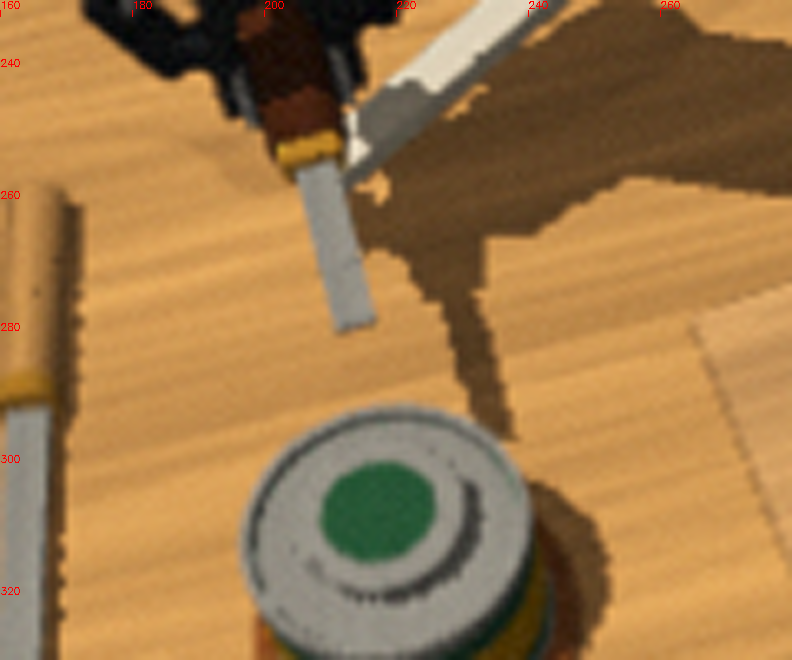

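Request:
play_rows([
  [-0.009,0.015,0,0.007,0.011,-0.002,0.02],
  [0,0.012,-0.006,0,0,0,0.02],
  [0,0.008,-0.006,0,0,0,0.02],
  [0,0,0,0,0,0,0.02],
])

```text
clock: 27.05
position: [356.8, -355.2, 102.7]
ee_rot: [0.502, 0.502, -0.501, -0.494]
contact_force: [-0.1, 0.8, -1.6]
gripper_width: 30.2
```

```bash
python3 - <<'E'
from h import *
need(0,(351.8,-355,93))
E
```

```text
t 27.1 pos [ 356.8 -355.2  102.7] w 30.2 F [-0.1  0.8 -1.6]
rot [ 0.009  0.006 -0.007] rows 0.09
 to [ 351.8 -355.    93. ] d(tool at th) [0.2 9.7 5. ]
```

Request:
play_rows([
  [0,0.004,0.006,0.009,0.006,-0.007,0.02],
  [0,0.005,0,0,0,0,0.02],
  [0,0,0,0,0,0,0.02],
])

```text
clock: 27.35
position: [351.4, -355.1, 94.3]
ee_rot: [0.5, 0.501, -0.5, -0.499]
contact_force: [-0.1, -0.3, -1.1]
gripper_width: 30.5
```

```bash
python3 - <<'E'
from h import *
need(0,(351.8,-355,86))
print(read_state()["wrist_torque"])
E
```

```text
t 27.4 pos [ 351.4 -355.1   94.3] w 30.5 F [-0.1 -0.3 -1.1]
rot [ 0.002  0.001 -0.   ] rows 0.01
 to [ 351.8 -355.    86. ] d(tool at th) [ 0.1  8.3 -0.4]
[ 0.03019285  0.014916   -0.009948  ]
```

Request:
play_rows([
  [0,0.005,0,0.001,0,0,0.02],
  [0,0,0,0,0,0,0.02],
])

```text
clock: 27.55
position: [351.2, -355.2, 89.3]
ee_rot: [0.5, 0.5, -0.5, -0.499]
contact_force: [0.2, -0.5, -1.5]
gripper_width: 30.1
```

Request:
play_rows([
  [0,0.004,0,0,0,0,0.02],
  [0,0,0,0,0,0,0.02],
])

```text
clock: 27.75
position: [351.1, -355.3, 85.1]
ee_rot: [0.5, 0.5, -0.5, -0.499]
contact_force: [-0.8, -0.1, -1.3]
gripper_width: 30.4
```

Request:
play_rows([
  [0,0.002,0,0,0,0,0.02],
  [0,0,0,0,0,0,0.02],
])

```text
clock: 27.95
position: [351.2, -355.4, 83.0]
ee_rot: [0.5, 0.5, -0.5, -0.499]
contact_force: [-0.3, 0.7, -1.5]
gripper_width: 30.3
```

```bash
python3 - <<'E'
from h import *
need(0,(351.8,-355,86))
print(read_state()["wrist_torque"])
E
```

```text
t 27.9 pos [ 351.2 -355.4   83. ] w 30.3 F [-0.3  0.7 -1.5]
rot [ 0.001  0.    -0.001] rows 0.01
 to [ 351.8 -355.    86. ] d(tool at th) [ 0.4 -3.  -0.6]
[-0.02580497  0.01748252 -0.03921661]
```

Request:
play_rows([
  [0,0.0015,0,0,0,0,0.02],
  [0,0,0,0,0,0,0.02],
])

```text
clock: 28.15
position: [351.5, -355.6, 81.6]
ee_rot: [0.501, 0.5, -0.5, -0.499]
contact_force: [-0.2, 1.3, -0.8]
gripper_width: 30.4
```

Request:
play_rows([
  [0,0.0015,0,0,0,0,0.02],
  [0,0,0,0,0,0,0.02],
])

```text
clock: 28.35
position: [351.6, -355.8, 80.7]
ee_rot: [0.501, 0.5, -0.5, -0.498]
contact_force: [-1.2, -0.2, 2.6]
gripper_width: 30.6
```

Request:
play_rows([
  [0,0.0015,0,0,0,0,0.02],
  [0,0,0,0,0,0,0.02],
])

```text
clock: 28.55
position: [351.8, -356.0, 79.9]
ee_rot: [0.501, 0.501, -0.5, -0.498]
contact_force: [-2.3, 1.0, 3.5]
gripper_width: 30.4
```

```bash
python3 - <<'E'
from h import *
need(0,(351.8,-355,86))
print(read_state()["wrist_torque"])
E
```

```text
t 28.6 pos [ 351.8 -356.    79.9] w 30.4 F [-2.3  1.   3.5]
rot [ 0.004  0.002 -0.003] rows 0.03
 to [ 351.8 -355.    86. ] d(tool at th) [ 1.  -6.1 -0. ]
[0.32810837 0.16437122 0.11554759]
```

Request:
play_rows([
  [0,-0.0025,0,0.004,0.002,-0.003,0.02],
  [0.0005,0,-0.005,0,0,0,0.02],
  [0,0,0,0,0,0,0.02],
])

```text
clock: 28.85
position: [357.3, -355.4, 82.2]
ee_rot: [-0.5, -0.5, 0.5, 0.501]
contact_force: [0.1, 0.5, -1.4]
gripper_width: 30.5
```

Request:
play_rows([
  [0.0005,0,-0.005,0,0,0,0.02],
  [0,0,0,0,0,0,0.02],
])

```text
clock: 29.05
position: [363.0, -354.9, 81.9]
ee_rot: [-0.5, -0.5, 0.5, 0.501]
contact_force: [0.9, -0.5, 0.1]
gripper_width: 30.8
```

```bash
python3 - <<'E'
from h import *
need(0,(366,-355,82))
print(read_state()["wrist_torque"])
E
```

```text
t 29.1 pos [ 363.  -354.9   81.9] w 30.8 F [ 0.9 -0.5  0.1]
rot [-0.001 -0.001  0.001] rows 0.01
 to [ 366 -355   82] d(tool at th) [-0.1 -0.1 -3. ]
[-0.06002901 -0.28023385 -0.04555043]
```

Request:
play_rows([
  [0,0,-0.003,0,0,0,0.02],
  [0,0,0,0,0,0,0.02],
])

```text
clock: 29.25
position: [366.4, -354.9, 81.8]
ee_rot: [-0.5, -0.5, 0.5, 0.501]
contact_force: [0.8, -0.2, -1.0]
gripper_width: 30.3
```

Request:
play_rows([
  [0,0,-0.002,0,0,0,0.02],
  [0,0,0,0,0,0,0.02],
])

```text
clock: 29.45
position: [368.6, -355.0, 82.1]
ee_rot: [-0.5, -0.5, 0.5, 0.5]
contact_force: [1.4, 1.2, 0.7]
gripper_width: 30.6
```

```bash
python3 - <<'E'
from h import *
need(0,(368,-355,82))
print(read_state()["wrist_torque"])
E
```

```text
t 29.4 pos [ 368.6 -355.    82.1] w 30.6 F [1.4 1.2 0.7]
rot [-0.001 -0.001  0.   ] rows 0.01
 to [ 368 -355   82] d(tool at th) [-0.   0.1  0.6]
[ 0.11043569 -0.3791036   0.02835464]
```

Request:
play_rows([
  [0,0.0044,0,-0.05,0,0,0.02],
  [0,0.0044,0,-0.05,0,0,0.02],
  [0,0.0044,0,-0.05,0,0,0.02],
  [0,0,0,0,0,0,0.02],
])

```text
clock: 29.85
position: [369.5, -355.2, 69.0]
ee_rot: [0.537, 0.537, -0.46, -0.46]
contact_force: [-1.9, -0.4, 0.7]
gripper_width: 30.8
```

```bash
python3 - <<'E'
from h import *
need(0,(368,-355,82))
print(read_state()["wrist_torque"])
E
```

```text
t 29.9 pos [ 369.5 -355.2   69. ] w 30.8 F [-1.9 -0.4  0.7]
rot [ 0.155 -0.    -0.   ] rows 1.03
 to [ 368 -355   82] d(tool at th) [  0.2 -13.    1.5]
[-0.04278835  0.75773739  0.00593564]
```

Torque reversed (tip now loaded downward by the lid). Keep levering.

Request:
play_rows([
  [0,0.0044,0,-0.05,0,0,0.02],
  [0,0.0044,0,-0.05,0,0,0.02],
  [0,0,0,0,0,0,0.02],
])

```text
clock: 30.15
position: [371.8, -355.5, 60.6]
ee_rot: [0.56, 0.56, -0.433, -0.432]
contact_force: [-0.6, 0.7, 0.2]
gripper_width: 30.7
```

Request:
play_rows([
  [0,0.0044,0,-0.05,0,0,0.02],
  [0,0.0044,0,-0.05,0,0,0.02],
  [0,0,0,0,0,0,0.02],
])

```text
clock: 30.45
position: [375.0, -355.8, 52.5]
ee_rot: [0.579, 0.581, -0.405, -0.403]
contact_force: [-1.0, -0.8, -0.2]
gripper_width: 30.5
```

```bash
python3 - <<'E'
from h import *
need(0,(368,-355,82))
print(read_state()["wrist_torque"])
s=cam("scene");x0,y0,x1,y1=(180,270,260,360);c=s["color"][y0:y1,x0:x1].astype(int)
m=((c[...,1]>c[...,0]+25)&(c[...,1]>c[...,2]+10)).astype(np.uint8)
k,l,st,ce=cv2.connectedComponentsWithStats(m)
for i in range(1,k):
    if st[i,4]>30: print(st[i],ce[i]+[x0,y0])
E
```

```text
t 30.4 pos [ 375.  -355.8   52.5] w 30.5 F [-1.  -0.8 -0.2]
rot [ 0.354  0.004 -0.   ] rows 2.36
 to [ 368 -355   82] d(tool at th) [  0.8 -29.5   7. ]
[0.06512783 0.94119222 0.06007428]
[ 29  30  17  16 216] [216.87037037 307.38888889]
```

Request:
play_rows([
  [0,0.0044,0,-0.05,0,0,0.02],
  [0,0,0,0,0,0,0.02],
  [0,0,0,0,0,0,0.02],
])

```text
clock: 30.8
position: [377.4, -356.1, 49.3]
ee_rot: [0.587, 0.591, -0.393, -0.389]
contact_force: [-1.0, -0.2, -0.6]
gripper_width: 30.5
```

```bash
cat > lid.py <<'E'
from h import *
def lid(roi=(180,270,260,360)):
    s=cam("scene");x0,y0,x1,y1=roi;c=s["color"][y0:y1,x0:x1].astype(int)
    m=((c[...,1]>c[...,0]+25)&(c[...,1]>c[...,2]+10)).astype(np.uint8)
    k,l,st,ce=cv2.connectedComponentsWithStats(m)
    for i in range(1,k):
        if st[i,4]>30: p=np.argwhere(l==i)[:,::-1].astype(np.float32);print("green",st[i,4],ce[i]+[x0,y0],cv2.fitEllipse(cv2.convexHull(p)),w(s,[ce[i]+[x0,y0]],98))
E
python3 - <<'E'
from lid import *
need(0,(368,-355,82));lid()
print(read_state()["wrist_torque"])
s=np.load("s.npy")
E
```

```text
t 30.8 pos [ 377.4 -356.1   49.3] w 30.5 F [-1.  -0.2 -0.6]
rot [0.399 0.009 0.   ] rows 2.66
 to [ 368 -355   82] d(tool at th) [  1.1 -32.7   9.4]
green 218 [216.87155963 307.3853211 ] ((36.79292678833008, 37.363040924072266), (15.650379180908203, 16.97024917602539), 74.10114288330078) [[ 509.70040078 -350.5679655    98.        ]]
[-0.1023599   1.10524699 -0.04447555]
```

Request:
play_rows([
  [0,-0.0044,0,0.05,0,0,0.02],
  [0,-0.0044,0,0.05,0,0,0.02],
  [0,-0.0044,0,0.05,0,0,0.02],
  [0,-0.0044,0,0.05,0,0,0.02],
  [0,-0.0044,0,0.05,0,0,0.02],
  [0,0,0,0,0,0,0.02],
])

```text
clock: 31.45
position: [373.3, -356.2, 73.2]
ee_rot: [0.531, 0.534, -0.47, -0.461]
contact_force: [0.2, -0.0, 0.0]
gripper_width: 30.6
```

```bash
python3 - <<'E'
from lid import *
need(0,(368,-355,82));lid()
print(read_state()["wrist_torque"])
E
```

```text
t 31.4 pos [ 373.3 -356.2   73.2] w 30.6 F [ 0.2 -0.   0. ]
rot [ 0.134  0.013 -0.007] rows 0.9
 to [ 368 -355   82] d(tool at th) [ 1.2 -8.8  5.3]
green 217 [216.89861751 307.41013825] ((36.80767059326172, 37.38086700439453), (15.599875450134277, 16.97300148010254), 72.9405746459961) [[ 509.79011801 -350.51622849   98.        ]]
[-0.00283539  0.19975341  0.01376425]
```

```bash
python3 - <<'E'
from lid import *
import lid as L
a=np.load("s.npy");b=cam("scene")
x0,y0,x1,y1=(180,270,260,360)
for nm,im in(("0",cv2.imread("pics/scene0.png")[:,:,::-1]),("pre",a),("now",b["color"])):
    c=im[y0:y1,x0:x1].astype(int);g=c[...,1]-(c[...,0]+c[...,2])/2;g=np.clip(g-8,0,None);g[:20]=0;g[55:]=0
    yy,xx=np.mgrid[y0:y1,x0:x1];W=g.sum();mx,my=(g*xx).sum()/W,(g*yy).sum()/W
    print(nm,W.round(),mx.round(2),my.round(2),((g*(xx-mx)**2).sum()/W)**.5,((g*(yy-my)**2).sum()/W)**.5, c[35:40,34:40].mean((0,1)))
c0=a[:,:,::-1];c1=b["color"][:,:,::-1]
print("d/dz",proj(b,[508.8,-350.3,104])-proj(b,[508.8,-350.3,98]))
for x in (206,217,228):
    print(x,"pre",a[285:335,x].mean(1).astype(int).tolist());print("now",b["color"][285:335,x].mean(1).astype(int).tolist())
E
```

```text
0 6324.0 217.2 307.33 6.1780386226423625 4.333477575492778 [37.06666667 82.9        50.83333333]
pre 6496.0 217.4 307.4 6.859614520480963 4.503230137537993 [37.73333333 84.2        52.26666667]
now 7826.0 217.27 307.79 7.388133107889334 4.73723799811821 [41.46666667 91.4        56.1       ]
d/dz [[-0.41599569 -1.20684787]]
206 pre [140, 138, 140, 135, 133, 133, 143, 148, 149, 142, 137, 122, 74, 87, 131, 134, 139, 136, 138, 143, 144, 143, 140, 141, 144, 142, 146, 142, 142, 136, 122, 123, 134, 139, 138, 138, 136, 137, 139, 139, 117, 123, 111, 74, 49, 48, 68, 65, 65, 65]
now [141, 139, 140, 136, 134, 137, 144, 148, 149, 146, 143, 125, 80, 89, 131, 136, 145, 150, 149, 153, 160, 157, 156, 155, 157, 153, 151, 161, 161, 156, 149, 144, 139, 139, 143, 140, 140, 142, 140, 136, 118, 123, 109, 79, 52, 50, 69, 67, 65, 65]
217 pre [137, 133, 130, 134, 147, 151, 139, 110, 84, 122, 136, 135, 141, 141, 126, 77, 58, 57, 57, 59, 59, 57, 57, 59, 59, 59, 58, 57, 58, 80, 116, 139, 140, 137, 109, 99, 126, 140, 136, 139, 137, 138, 141, 139, 108, 69, 44, 33, 40, 52]
now [58, 58, 58, 87, 142, 153, 141, 109, 71, 88, 114, 144, 157, 152, 131, 67, 62, 63, 62, 64, 62, 63, 61, 63, 62, 63, 63, 63, 63, 64, 84, 133, 155, 156, 153, 118, 103, 135, 141, 140, 142, 142, 141, 141, 110, 74, 47, 28, 46, 49]
228 pre [131, 143, 147, 149, 143, 146, 155, 154, 128, 102, 112, 136, 140, 138, 127, 111, 131, 134, 139, 142, 141, 142, 146, 140, 137, 136, 126, 107, 73, 58, 57, 61, 102, 141, 142, 142, 142, 140, 140, 140, 124, 87, 62, 42, 24, 28, 31, 45, 50, 50]
now [135, 146, 152, 150, 149, 145, 156, 153, 128, 102, 118, 136, 142, 139, 129, 112, 130, 143, 152, 155, 155, 151, 155, 153, 152, 153, 148, 150, 128, 86, 59, 56, 62, 104, 142, 149, 145, 148, 146, 141, 126, 88, 60, 43, 25, 28, 35, 46, 52, 51]
```

Request:
play_rows([
  [0,-0.004,0.002,0.05,0.005,0,0.02],
  [0,-0.003,0.005,0.04,0.005,0,0.02],
  [0,0,0.015,0,0,0,0.02],
  [0,0,0.03,0,0,0,0.02],
  [0,0,0.03,0,0,0,0.02],
  [0,-0.03,0.01,0,0,0,0.02],
  [0,-0.045,0,0,0,0,0.02],
  [0,-0.045,0,0,0,0,0.02],
])

```text
clock: 32.35
position: [260.3, -349.4, 188.0]
ee_rot: [0.506, 0.508, -0.487, -0.498]
contact_force: [0.7, -1.3, -0.7]
gripper_width: 30.7
```

```bash
python3 - <<'E'
from lid import *
need(1.6,(690,-168,200));lid()
d=cam("top");s=cam("scene")
# tray from scene corners at z=22
P=w(s,[(257,368),(355,338),(362,365),(267,398)],22);print(P.round(1).tolist(),P.mean(0))
u=(P[0]+P[3]-P[1]-P[2])[:2];print(np.arctan2(*u[::-1]))
E
```

```text
t 32.4 pos [ 260.3 -349.4  188. ] w 30.7 F [ 0.7 -1.3 -0.7]
rot [ 0.033 -1.608 -0.014] rows 10.73
 to [ 690 -168  200] d(tool at th) [-434.8  -12.  -168.8]
green 214 [216.95327103 307.38317757] ((36.869136810302734, 37.32057571411133), (15.589545249938965, 16.781959533691406), 74.28308868408203) [[ 509.75418116 -350.3712807    98.        ]]
[[661.5, -292.0, 22.0], [655.2, -35.4, 22.0], [730.3, -42.7, 22.0], [743.6, -286.7, 22.0]] [ 697.65820644 -164.20640639   22.        ]
-1.5316581358775307
```

Request:
play_rows([
  [0,0,0,0.033,-0.145,-0.014,0.02],
  [0,0,0,0,-0.145,0,0.02],
  [0,0,0,0,-0.145,0,0.02],
  [0,0,0,0,-0.145,0,0.02],
  [0,0,0,0,-0.145,0,0.02],
  [0,0,0,0,-0.145,0,0.02],
  [0,0,0,0,-0.145,0,0.02],
  [0,0,0,0,-0.145,0,0.02],
  [0,0,0,0,-0.145,0,0.02],
  [0,0,0,0,-0.145,0,0.02],
])

```text
clock: 33.5
position: [248.6, -340.6, 171.4]
ee_rot: [0.024, 0.723, -0.69, -0.034]
contact_force: [-0.4, -0.1, -1.2]
gripper_width: 30.2
```

```bash
python3 - <<'E'
from lid import *
def fit(d,roi,seed,z):
    im=cv2.GaussianBlur(d["color"],(0,0),.7);x0,y0,x1,y1=roi
    c=im[y0:y1,x0:x1].astype(int);print(im[seed[1],seed[0]])
    m=((c[...,0]>1.55*c[...,1])&(c[...,0]<175)&(c[...,0]>40)).astype(np.uint8)
    m=cv2.morphologyEx(m,cv2.MORPH_CLOSE,np.ones((5,5)))
    k,l,st,ce=cv2.connectedComponentsWithStats(m);i=1+np.argmax(st[1:,4])
    p=np.argwhere(l==i)[:,::-1]+[x0,y0];h=cv2.convexHull(p.astype(np.float32))[:,0]
    q=w(d,h,z)[:,:2].astype(np.float32);print(st[i],cv2.minAreaRect(q))
    print(cv2.minAreaRect(h)[0], cv2.approxPolyDP(h,6,True)[:,0].tolist())
s=cam("scene");d=cam("top");fit(s,(245,325,375,410),(310,368),22)
t0=dict(d);t0["color"]=cv2.imread("pics/top0.png")[:,:,::-1].copy();fit(t0,(300,178,400,225),(350,202),22)
need(1.61,(694,-166,200))
E
```

```text
[141  78  31]
[  11   11  107   65 3480] ((695.9386596679688, -167.63552856445312), (91.44977569580078, 250.05006408691406), 3.6066668033599854)
(309.0653991699219, 367.18890380859375) [[362.0, 364.0], [267.0, 400.0], [256.0, 369.0], [346.0, 336.0]]
[130  90  63]Traceback (most recent call last):
  File "<stdin>", line 12, in <module>
  File "<stdin>", line 7, in fit
    return _wrapfunc(a, 'argmax', axis=axis, out=out, **kwds)
    return bound(*args, **kwds)
ValueError: attempt to get argmax of an empty sequence
```

```bash
python3 - <<'E'
from h import *
need(1.60,(694.4,-189.4,200),(694.4,-189.4,60))
E
```

```text
t 33.6 pos [ 248.5 -340.5  171.5] w 30.5 F [ 0.4  0.2 -1.4]
rot [ 0.047 -0.117  0.014] rows 0.85
 to [ 694.4 -189.4  200. ] d(tool at th) [-450.1  -28.5 -138.1]
 to [ 694.4 -189.4   60. ] d(tool at th) [  0. 140.   0.]
```

Request:
play_rows([
  [0,-0.01,0,0.047,-0.117,0.014,0.02],
  [-0.041,-0.004,-0.0125,0,0,0,0.02],
  [-0.041,-0.004,-0.0125,0,0,0,0.02],
  [-0.041,-0.004,-0.0125,0,0,0,0.02],
  [-0.041,-0.004,-0.0125,0,0,0,0.02],
  [-0.041,-0.004,-0.0125,0,0,0,0.02],
  [-0.041,0,-0.0125,0,0,0,0.02],
  [-0.041,0,-0.0125,0,0,0,0.02],
  [-0.041,0,-0.0125,0,0,0,0.02],
  [-0.041,0,-0.0125,0,0,0,0.02],
])

```text
clock: 34.6
position: [616.9, -218.2, 187.5]
ee_rot: [0.0, 0.711, -0.703, -0.011]
contact_force: [0.6, -0.6, -1.2]
gripper_width: 30.4
```

```bash
python3 - <<'E'
from h import *
need(1.60,(694.4,-189.4,150))
E
```

```text
t 34.6 pos [ 616.9 -218.2  187.5] w 30.4 F [ 0.6 -0.6 -1.2]
rot [ 0.012 -0.045  0.015] rows 0.33
 to [ 694.4 -189.4  150. ] d(tool at th) [-78.3  37.5 -26.6]
```

Request:
play_rows([
  [-0.03,0.005,-0.013,0.012,-0.045,0.015,0.02],
  [-0.036,0.02,-0.013,0,0,0,0.02],
  [-0.004,0.03,0,0,0,0,0.02],
  [0,0.03,0,0,0,0,0.02],
  [0,0,0,0,0,0,0.02],
])

```text
clock: 35.1
position: [691.3, -187.1, 88.7]
ee_rot: [-0.008, 0.708, -0.706, 0.003]
contact_force: [-1.5, -0.6, -0.7]
gripper_width: 30.7
```

```bash
python3 - <<'E'
from h import *
need(1.60,(694.4,-189.4,40))
E
```

```text
t 35.1 pos [ 691.3 -187.1   88.7] w 30.7 F [-1.5 -0.6 -0.7]
rot [ 0.004 -0.014  0.007] rows 0.11
 to [ 694.4 -189.4   40. ] d(tool at th) [-3.  48.7  2.4]
```

Request:
play_rows([
  [-0.003,0.02,0.002,0.004,-0.014,0.007,0.02],
  [0,0.022,0,0,0,0,0.02],
  [0,0,0,0,0,0,0.02],
])

```text
clock: 35.4
position: [693.7, -190.0, 45.8]
ee_rot: [0.008, -0.707, 0.707, -0.008]
contact_force: [0.0, -0.5, -0.8]
gripper_width: 30.8
```

```bash
python3 - <<'E'
from h import *
need(1.60,(694.4,-189.4,12))
E
```

```text
t 35.4 pos [ 693.7 -190.    45.8] w 30.8 F [ 0.  -0.5 -0.8]
rot [-0.001 -0.006  0.001] rows 0.04
 to [ 694.4 -189.4   12. ] d(tool at th) [-0.7 33.8 -0.6]
```

Request:
play_rows([
  [0,0.014,0,0,-0.006,0,0.02],
  [0,0.012,0,0,0,0,0.02],
  [0,0.004,0,0,0,0,0.02],
  [0,0,0,0,0,0,0.02],
])

```text
clock: 35.8
position: [695.5, -191.3, 18.2]
ee_rot: [0.008, -0.706, 0.708, -0.011]
contact_force: [-0.6, -0.5, -1.0]
gripper_width: 30.4
```

```bash
python3 - <<'E'
from h import *
need(1.60,(694.4,-189.4,12))
E
```

```text
t 35.8 pos [ 695.5 -191.3   18.2] w 30.4 F [-0.6 -0.5 -1. ]
rot [-0.002 -0.003 -0.005] rows 0.04
 to [ 694.4 -189.4   12. ] d(tool at th) [ 1.1  6.2 -1.9]
```

Request:
play_rows([
  [0.001,0.005,-0.001,0,0,-0.005,0.02],
  [0,0,0,0,0,0,0.036],
  [0,0,0,0,0,0,0.04],
  [0,0,0,0,0,0,0.04],
  [0,-0.015,0,0,0,0,0.04],
  [0,-0.025,0,0,0,0,0.042],
  [0,-0.04,0,0,0,0,0.06],
  [0,-0.05,0,0,0,0,0.085],
  [0,-0.03,0,0,0,0,0.085],
])

```text
clock: 36.7
position: [693.7, -190.0, 180.7]
ee_rot: [0.011, -0.706, 0.708, -0.008]
contact_force: [0.8, -0.5, 0.5]
gripper_width: 83.0
```

```bash
python3 - <<'E'
from h import *
need(1.60,(509,-350.4,170))
s=cam("scene");im=s["color"][330:410,245:375]
c=im.astype(int);
m=((c[...,0]<90)&(c[...,0]>1.5*c[...,1])&(c[...,1]<55)).astype(np.uint8)
k,l,st,ce=cv2.connectedComponentsWithStats(m)
for i in range(1,k):
    if st[i,4]>60: print(st[i],ce[i]+[245,330],w(s,[ce[i]+[245,330]],20))
m=((c.max(2)-c.min(2))<35)&(c.mean(2)>90)
p=np.argwhere(m)[:,::-1]+[245,330];print(len(p),p.mean(0),w(s,[p.mean(0)],19))
E
```

```text
t 36.7 pos [ 693.7 -190.   180.7] w 83.0 F [ 0.8 -0.5  0.5]
rot [-0.003 -0.002  0.004] rows 0.04
 to [ 509.  -350.4  170. ] d(tool at th) [189.3  10.7 154.9]
[ 66   5  42  24 481] [333.32848233 346.66320166] [[660.95089213 -94.91750201  20.        ]]
[ 28  30  42  25 523] [293.17208413 372.09942639] [[ 697.16409254 -209.50189739   20.        ]]
[14 33 19 32 73] [265.47945205 376.32876712] [[ 688.02544692 -277.12367485   20.        ]]
[ 22  32  95  38 352] [320.60511364 376.02272727] [[ 726.79941197 -148.23211188   20.        ]]
637 [321.28257457 395.30926217] [[ 773.99254497 -160.78942283   19.        ]]
```

Request:
play_rows([
  [0,0,0,0,0.147,0,0.076],
  [0,0,0,0,0.147,0,0.076],
  [0,0,0,0,0.147,0,0.076],
  [0,0,0,0,0.147,0,0.076],
  [0,0,0,0,0.147,0,0.076],
  [0,0,0,0,0.147,0,0.076],
  [0,0,0,0,0.147,0,0.076],
  [0,0,0,0,0.147,0,0.076],
  [0,0,0,0,0.147,0,0.076],
  [0,0,0,0,0.147,0,0.076],
])

```text
clock: 37.75
position: [698.3, -191.5, 207.6]
ee_rot: [0.486, 0.528, -0.518, -0.465]
contact_force: [-0.5, 0.4, 0.6]
gripper_width: 75.7
```

```bash
python3 - <<'E'
from h import *
need(0,(509,-350.4,170))
E
```

```text
t 37.8 pos [ 698.3 -191.5  207.6] w 75.7 F [-0.5  0.4  0.6]
rot [ 0.031  0.096 -0.011] rows 0.67
 to [ 509.  -350.4  170. ] d(tool at th) [-158.9   37.6  189.3]
```

Request:
play_rows([
  [0,0,0,0.031,0.096,-0.011,0.076],
  [-0.032,0.005,0.037,0,0,0,0.076],
  [-0.032,0.005,0.037,0,0,0,0.076],
  [-0.032,0.005,0.037,0,0,0,0.076],
  [-0.032,0.005,0.037,0,0,0,0.076],
  [-0.028,0.005,0.034,0,0,0,0.076],
  [0,0,0,0,0,0,0.076],
])

```text
clock: 38.45
position: [511.2, -350.2, 188.9]
ee_rot: [0.504, 0.501, -0.498, -0.497]
contact_force: [-0.1, 0.0, 0.3]
gripper_width: 75.9
```

```bash
python3 - <<'E'
from lid import *
need(0,(509.5,-350.4,120));lid()
E
```

```text
t 38.5 pos [ 511.2 -350.2  188.9] w 75.9 F [-0.1  0.   0.3]
rot [ 0.01  -0.002 -0.003] rows 0.07
 to [ 509.5 -350.4  120. ] d(tool at th) [-0.2 68.9  1.7]
green 181 [217.33149171 308.47513812] ((36.91061782836914, 37.52648162841797), (15.33205509185791, 16.796024322509766), 72.67269134521484) [[ 513.10264606 -350.03978806   98.        ]]
```

Request:
play_rows([
  [0,0.035,0.002,0.01,-0.002,-0.003,0.076],
  [0,0.03,0,0,0,0,0.076],
  [0,0,0,0,0,0,0.076],
])

```text
clock: 38.8
position: [515.4, -350.4, 128.5]
ee_rot: [0.504, 0.502, -0.499, -0.495]
contact_force: [0.4, -0.1, -0.9]
gripper_width: 76.0
```

```bash
python3 - <<'E'
from lid import *
need(0,(509.5,-350.4,95))
E
```

```text
t 38.8 pos [ 515.4 -350.4  128.5] w 76.0 F [ 0.4 -0.1 -0.9]
rot [ 0.012  0.003 -0.006] rows 0.09
 to [ 509.5 -350.4   95. ] d(tool at th) [ 0.  33.5  5.9]
```

Request:
play_rows([
  [0,0.016,0.006,0.012,0.003,-0.006,0.076],
  [0,0.014,0.002,0,0,0,0.076],
  [0,0,0,0,0,0,0.076],
])

```text
clock: 39.1
position: [510.9, -350.1, 100.6]
ee_rot: [0.501, 0.501, -0.5, -0.498]
contact_force: [0.7, 0.5, -0.9]
gripper_width: 76.0
```

```bash
python3 - <<'E'
from lid import *
need(0,(509.5,-350.4,80))
E
```

```text
t 39.1 pos [ 510.9 -350.1  100.6] w 76.0 F [ 0.7  0.5 -0.9]
rot [ 0.004  0.003 -0.002] rows 0.04
 to [ 509.5 -350.4   80. ] d(tool at th) [-0.3 20.6  1.4]
```

Request:
play_rows([
  [0,0.009,0.001,0.004,0.003,-0.002,0.076],
  [0,0.007,0,0,0,0,0.076],
  [0,0.003,0,0,0,0,0.076],
  [0,0,0,0,0,0,0.076],
])

```text
clock: 39.5
position: [512.2, -350.3, 82.8]
ee_rot: [0.501, 0.501, -0.5, -0.498]
contact_force: [-0.0, 1.2, 0.1]
gripper_width: 75.9
```

```bash
python3 - <<'E'
from lid import *
need(0,(509.5,-350.4,80))
E
```

```text
t 39.5 pos [ 512.2 -350.3   82.8] w 75.9 F [-0.   1.2  0.1]
rot [ 0.004  0.001 -0.002] rows 0.03
 to [ 509.5 -350.4   80. ] d(tool at th) [-0.1  2.8  2.7]
```

Now close on the flange and see the width.

Request:
play_rows([
  [0,0.003,0.003,0.004,0.001,-0.002,0.076],
  [0,0,0,0,0,0,0.055],
  [0,0,0,0,0,0,0.055],
  [0,0,0,0,0,0,0.055],
  [0,0,0,0,0,0,0.055],
])

```text
clock: 40.0
position: [509.4, -350.9, 80.5]
ee_rot: [0.5, 0.5, -0.5, -0.499]
contact_force: [-1.6, -1.5, 0.0]
gripper_width: 63.2
```

```bash
python3 - <<'E'
from lid import *
need(0,(509.5,-350.4,80));lid()
E
```

```text
t 40.0 pos [ 509.4 -350.9   80.5] w 63.2 F [-1.6 -1.5  0. ]
rot [ 0.001  0.001 -0.001] rows 0.01
 to [ 509.5 -350.4   80. ] d(tool at th) [ 0.5  0.5 -0.1]
green 75 [217.21333333 312.        ] ((37.13495635986328, 41.9669303894043), (6.11545467376709, 14.556085586547852), 85.4202880859375) [[ 522.87752384 -352.16420737   98.        ]]
```

Request:
play_rows([
  [0,-0.006,0,0,0,0,0.055],
  [0,-0.01,0,0,0,0,0.055],
  [0,-0.02,0,0,0,0,0.055],
  [0,-0.03,0,0,0,0,0.055],
  [0,-0.04,0,0,0,0,0.055],
  [0,0,0,0,0,0,0.055],
])

```text
clock: 40.65
position: [509.0, -351.1, 193.4]
ee_rot: [-0.5, -0.5, 0.501, 0.5]
contact_force: [1.0, 0.6, 0.4]
gripper_width: 63.1
```

```bash
python3 - <<'E'
from lid import *
need(0,(500,-72,200),(500,-72,100))
E
```

```text
t 40.6 pos [ 509.  -351.1  193.4] w 63.1 F [1.  0.6 0.4]
rot [-0.001  0.001 -0.001] rows 0.01
 to [500 -72 200] d(tool at th) [279.1  -6.6   9. ]
 to [500 -72 100] d(tool at th) [  0. 100.   0.]
```

Request:
play_rows([
  [0.04,0,0.0013,0,0,0,0.055],
  [0.04,0,0.0013,0,0,0,0.055],
  [0.04,0,0.0013,0,0,0,0.055],
  [0.04,0,0.0013,0,0,0,0.055],
  [0.04,0,0.0013,0,0,0,0.055],
  [0.04,0,0.0013,0,0,0,0.055],
  [0.03,0,0,0,0,0,0.055],
  [0,0,0,0,0,0,0.055],
])

```text
clock: 41.45
position: [504.3, -72.8, 203.3]
ee_rot: [0.506, 0.504, -0.495, -0.495]
contact_force: [-0.1, -1.1, -0.7]
gripper_width: 63.3
```

Request:
play_rows([
  [0,0.04,0,0,0,0,0.055],
  [0,0.04,0,0,0,0,0.055],
  [0,0.04,0,0,0,0,0.055],
  [0,0,0,0,0,0,0.055],
])

```text
clock: 41.85
position: [511.5, -72.2, 86.6]
ee_rot: [0.509, 0.509, -0.492, -0.49]
contact_force: [-0.7, -0.8, -0.6]
gripper_width: 63.1
```

```bash
python3 - <<'E'
from lid import *
need(0,(500,-72,14));lid((230,220,420,350))
E
```

```text
t 41.9 pos [511.5 -72.2  86.6] w 63.1 F [-0.7 -0.8 -0.6]
rot [ 0.035  0.002 -0.002] rows 0.23
 to [500 -72  14] d(tool at th) [ 0.2 72.6 11.5]
green 82 [325.74390244 282.25609756] ((95.29000854492188, 61.90087890625), (8.000499725341797, 14.238493919372559), 85.20265197753906) [[519.19123581 -70.86687205  98.        ]]
```

Request:
play_rows([
  [0,0.02,0.005,0.035,0.002,-0.002,0.055],
  [0,0.02,0.003,0,0,0,0.055],
  [0,0.015,0,0,0,0,0.055],
  [0,0,0,0,0,0,0.055],
])

```text
clock: 42.3
position: [516.3, -73.0, 44.1]
ee_rot: [0.505, 0.507, -0.494, -0.493]
contact_force: [-0.0, 0.2, -0.3]
gripper_width: 63.3
```

```bash
python3 - <<'E'
from lid import *
need(0,(500,-72,14))
E
```

```text
t 42.3 pos [516.3 -73.   44.1] w 63.3 F [-0.   0.2 -0.3]
rot [0.025 0.002 0.001] rows 0.17
 to [500 -72  14] d(tool at th) [ 1.  30.1 16.3]
```

Request:
play_rows([
  [0,0.008,0.004,0.025,0.002,0,0.055],
  [0,0.008,0.002,0.008,0,0,0.055],
  [0,0.005,0,0,0,0,0.055],
  [0,0,0,0,0,0,0.055],
])

```text
clock: 42.7
position: [514.9, -73.0, 27.8]
ee_rot: [0.5, 0.501, -0.499, -0.5]
contact_force: [-0.1, -0.8, 0.3]
gripper_width: 62.8
```

Request:
play_rows([
  [0,0.003,0,0,0,0,0.055],
  [0,0,0,0,0,0,0.055],
])

```text
clock: 42.9
position: [515.2, -73.0, 24.9]
ee_rot: [0.5, 0.501, -0.499, -0.5]
contact_force: [0.0, 0.2, -1.1]
gripper_width: 63.2
```

Request:
play_rows([
  [0,0.003,0,0,0,0,0.055],
  [0,0,0,0,0,0,0.055],
])

```text
clock: 43.1
position: [515.3, -72.9, 21.9]
ee_rot: [0.5, 0.501, -0.499, -0.5]
contact_force: [0.2, 0.3, -0.0]
gripper_width: 63.2
```

Request:
play_rows([
  [0,0.004,0,0,0,0,0.055],
  [0,0,0,0,0,0,0.055],
])

```text
clock: 43.3
position: [515.2, -72.9, 17.6]
ee_rot: [0.5, 0.501, -0.499, -0.5]
contact_force: [-0.0, 0.3, -1.0]
gripper_width: 63.1
```

Request:
play_rows([
  [0,0.003,0,0,0,0,0.055],
  [0,0,0,0,0,0,0.055],
])

```text
clock: 43.5
position: [515.2, -72.9, 14.2]
ee_rot: [0.5, 0.501, -0.499, -0.5]
contact_force: [-0.2, -0.9, -1.3]
gripper_width: 63.0
```

Request:
play_rows([
  [0,0.002,0,0,0,0,0.055],
  [0,0,0,0,0,0,0.055],
])

```text
clock: 43.7
position: [515.2, -72.9, 12.0]
ee_rot: [0.5, 0.501, -0.499, -0.5]
contact_force: [-0.6, 0.2, -0.4]
gripper_width: 63.4
```

Request:
play_rows([
  [0,0.002,0,0,0,0,0.055],
  [0,0,0,0,0,0,0.055],
])

```text
clock: 43.9
position: [515.3, -72.9, 11.0]
ee_rot: [0.5, 0.501, -0.5, -0.499]
contact_force: [-0.9, 0.6, 2.6]
gripper_width: 62.9
```

Request:
play_rows([
  [0,0.0015,0,0,0,0,0.055],
  [0,0,0,0,0,0,0.055],
])

```text
clock: 44.1
position: [515.4, -72.9, 11.1]
ee_rot: [0.5, 0.502, -0.5, -0.499]
contact_force: [-0.9, -0.2, 1.1]
gripper_width: 63.3
```

Contact. Release and retreat to one side for the final check.

Request:
play_rows([
  [0,0,0,0,0,0,0.07],
  [0,0,0,0,0,0,0.08],
  [0,0,0,0,0,0,0.08],
  [0,-0.02,0,0,0,0,0.08],
  [0,-0.04,0,0,0,0,0.08],
  [0,-0.05,0,0,0,0,0.08],
  [0,-0.05,0,0,0,0,0.08],
  [0,-0.05,0.03,0,0,0,0.08],
  [-0.03,-0.02,0.04,0,0,0,0.08],
  [-0.04,0,0.02,0,0,0,0.08],
])

```text
clock: 45.1
position: [433.0, -140.7, 238.5]
ee_rot: [-0.498, -0.502, 0.503, 0.498]
contact_force: [-0.0, -1.1, -0.4]
gripper_width: 80.0
```

Request:
play_rows([
  [-0.04,0,0.01,0,0,0,0.08],
  [-0.04,0,0.01,0,0,0,0.08],
  [-0.04,0,0,0,0,0,0.08],
  [-0.04,0,0,0,0,0,0.08],
  [0,0,0,0,0,0,0.08],
])

```text
clock: 45.6
position: [410.2, -308.7, 241.1]
ee_rot: [0.5, 0.503, -0.501, -0.496]
contact_force: [-0.3, 0.5, -0.8]
gripper_width: 80.2
```

```bash
python3 - <<'E'
from lid import *
need(0,(500,-72,14));lid((230,220,420,350))
s=cam("scene");d=cam("top")
b=cv2.resize(s["color"][190:410,170:520,::-1],None,fx=2.2,fy=2.2,interpolation=2)
cv2.imwrite("pics/final.png",b)
E
```

```text
t 45.6 pos [ 410.2 -308.7  241.1] w 80.2 F [-0.3  0.5 -0.8]
rot [ 0.006  0.008 -0.002] rows 0.06
 to [500 -72  14] d(tool at th) [236.7 227.1 -89.8]
green 172 [325.23255814 295.28488372] ((95.18798065185547, 75.27130889892578), (13.53618049621582, 15.5570650100708), 88.23828125) [[555.71923299 -83.42457429  98.        ]]
```

View pics/final.png

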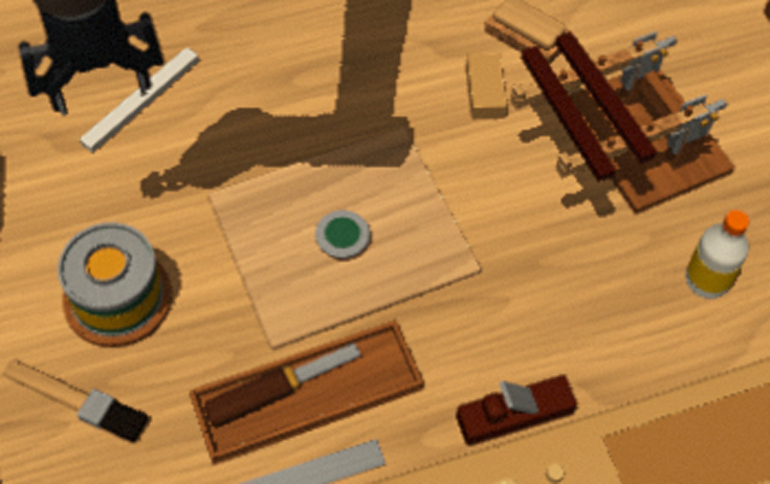

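The last picture shows both bars across the rests in separate bays (around pixels 428,238 and 445,234). The lid lies flat on the board (325,295), the tin is open, and the opener is flat in the tray (290,366). Nothing else has moved.

```bash
python3 -c "
from bench import *
print(job_done())"
```

```text
the job is handed in; nothing more can be done
None
```

The job is done and handed in at about 46 s on the robot's clock; no verdict was reported.

**What I did:**
- **Rests:** I pushed both rests down and out past their catches.
- **Bars:** I laid the two bars that were on the board across the rests, one in the middle bay and one in the free-end bay.
- **Lid and opener:** I levered the lid up with the opener on the tin's rim. I then laid the opener in the tray, pulled the lid off by its flange and set it on the board.

**Last checks:**
- **Final picture:** it shows the rests out, both bars across them in separate bays, the lid on the board, the opener in the tray and the other tools where they were. The arm was clear, with a contact force of about 1 N, which is noise level.
- **Rests:** whether they are fully home was judged only by eye from the pictures and from the drop in pushing force. I had no joint reading.
- **Lid lift:** I inferred it from the lid's changed tilt and brightness, which stayed after I eased the opener. The shift of its centre in the image was small and did not clearly show how far it rose. It then came off by the flange without trouble.
- **Cameras:** the top and scene pictures disagreed by several mm. I used the scene camera, which agreed with where the gripper was.

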